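# Clamp up a block of staves for gluing

### The arm

A 6-joint arm with a two-finger parallel gripper is mounted at the origin on a cart in front of the work surface, level with it; the furniture and walls round the work are solid. World frame = base frame: x ahead of the robot, y to its left, z up, the work surface at z = 0. Lengths are in mm, angles in rad, forces in N, time in s.
With the tool pointing down it reaches from about 375 to 900 mm from the base axis. Payload 3.1 kg.
Tool frame: the origin (TCP) lies at the very end of the fingers, on their centre line; the grasp point (between the pads) lies 19 mm behind it; z points along the fingers, y is the line along which they close (so a half turn about z gives the same grasp; the last joint's range is limited). The gripper opens to 85 mm and grips with 20 to 120 N. Pads are 22 mm wide; open, the fingers measure 114 mm over their backs; the gripper's body (76 mm by 85 mm) begins 54 mm behind the grasp point. The pads swing forward as they close: fully open they stand 13 mm farther back than shut.
Start: joints at [1.125, 0.527, 1.433, -0, 1.181, -0.178], TCP at [165.341, 602.71, 200.01] pointing down, gripper open.
Joint ranges: [-3.08, 3.08], [-0.75, 2.2], [0.22, 2.44], [-1.43, 4.57], [0, 2.65], [-2.85, 2.85]. Speed limits (rad/s): [2.79, 2.79, 3.14, 3.14, 3.14, 3.14].

### API

Orientations are given as a unit quaternion [w, x, y, z].
In Python, from bench import observe, grab_frame, camera_info, hand_in gives the robot as it stands.
- The arm moves only by the tool move_arm, never from a script. Its argument "commands" is a list of rows, each a list of 3 entries, a list of its own where there are three numbers: the shift along the tool's x, y, z in m, then the turn, a rotation vector about the tool's x, y, z in rad, then the closure, from 0 (fully open) to 1 (shut). A call has 1 to 12 rows; each row shifts and turns the commanded pose from where the row before left it, along the tool's axes as they then stand; what a row does not reach is not made up. A row lasts 1/8 s, in which the tool goes at most 62.5 mm and 10.7 degrees, less where a joint would pass 70% of its speed; a pose out of reach is approached as far as the arm can. A call is refused whole if a number of a shift passes 0.0625 or a number of a turn 0.188, either way. A call with a gripper value outside its range is refused whole. The fingers move at their own pace and stop on an object; "grip_force" is the grip in N (left out, the last holds). Time passes only in rows, so rows that do not move let the fingers close. It gives the time, the measured TCP pose, the force, the opening and the grip force at its end, in the units of the state.
- observe(): the state, without advancing time (a new reading comes with each control period).
- grab_frame(name): name is "scene" or "top" or "wrist"; returns (picture, depth): 400x640x3 uint8, blue, green, red; 400x640 float32, mm along the optical axis (not along the pixel's ray), 0 where there is no reading.
- camera_info(name): a dict with "mtx" (3x3 intrinsics, pixels), "pose" (4x4, takes a point from camera to world coordinates); the wrist camera has in their place "T_tool_cam" (4x4, takes a point from camera to tool coordinates, whose origin is the TCP and whose axes are the flange's). Camera axes: x right, y down, z forward; pixel columns grow to the right and rows downward; lengths in mm; the calibration is good to about 2 mm. A picture is of the moment at which its call begins: read the wrist's pose just before it. camera_info takes no time and is no camera call.
- hand_in(): hands the job in; it is judged then, once.
The state is a dict: "time_s": time; "q": joint angles; "qd": joint speeds; "joint_efforts": joint torques, N m; "tool_pos": TCP position; "ee_rot": TCP orientation; "ft_force": force on the tool from outside, world axes, zero at the start; "torque": the same for the moment, N m; "width": finger opening in mm; "gripper_force": force on a finger pad.
Only numpy, scipy, OpenCV 4.12 (cv2) and the standard library are available. Lean on these libraries where they do the work, as an engineer would, in place of code of your own. Each camera call takes 0.05 s, during which the arm holds its last target. There are 200 camera calls.

### The job

Glue-up: stand all the loose wooden staves on the bed of the bench clamp, side by side across the bar with their broad faces towards the jaws, and the T-shaped aluminium clamping block, foot down, between them and the sliding jaw; the block lies in one of the three boxes with sliding lids. Then squeeze the clamp's trigger against its handle and let it go, again and again, until the stack is gripped so firmly that the sprung pad of the sliding jaw is pushed fully home; move the jaw by the trigger only, not by pushing it. Finish with the trigger let go and all three boxes shut, and leave the other things as they are.

Things in the scene. Friction and masses are not known exactly. Their poses are not given: they have to be found in the camera images.
- clamp: One-hand bar clamp fixed to the bench. Origin on the bench under the middle of the fixed jaw's face; y runs along the bar, the way the sliding jaw closes; z up. Plywood bed: x -67 to 67 mm (slot for the bar in the middle), y -205 to 0, top 32 mm above the bench. Fixed jaw: y 0 to 18 mm, 60 mm wide, top at 86 mm. Housing: y 16 to 128 mm, 40 mm wide, top at 62 mm, on a 10 mm base plate 110 mm wide.
- handle_back (a point): Middle of the back face of the clamp's handle (away from the jaws), at y = 112 mm of the clamp, 125 mm above the bench; axes as the clamp. Handle: upright post 26 mm wide (x), 24 mm thick, top at 162 mm. Trigger front to handle back is 66 mm at rest and 46 mm squeezed home at this height, where a gripper closing along the clamp's y can straddle both from above.
- trigger_front (a point): Middle of the trigger's front face (the face towards the jaws), 125 mm above the bench; moves with the trigger. Trigger: an upright steel post 22 mm wide (x), 12 mm thick, from the housing up to 157 mm; it slides level along the clamp's y towards the handle.
- trigger (a joint): How far the trigger is squeezed towards the handle: 0 let go (a spring returns it), 0.020 m squeezed home. It takes about 14 N while the jaw runs free and about 22 N when it grips. A full squeeze moves the jaw 8 to 20 mm (teeth 8 mm apart); letting go leaves the jaw where it is.
- jaw_slide (a joint): Travel of the sliding jaw along the clamp's +y, 0 (at the start) to 0.15 m. With the pad sprung out, the gap between pad and fixed jaw is 0.185 m minus this. It only closes: it cannot be backed off.
- jaw: The sliding jaw with its bar (steel, 10 mm wide, 14 mm high, runs in the bed's slot). Origin on bench level under the middle of the free pad's face; axes as the clamp. Jaw 60 mm wide (x), 18 mm thick, top at 86 mm, y -30 to -12 mm.
- pad_face (a point): Middle of the gripping face of the sliding jaw's sprung pad (50 mm wide, 36 mm high), 60 mm above the bench; axes as the clamp (y points towards the fixed jaw).
- pad (a joint): How far the sprung pad is pushed into its jaw: 0 free (standing 8 mm out), 0.008 m fully home; about 2 N to start and 8 N at home.
- box1_grip (a point): Centre of the wooden grip on the lid of one of three alike plywood boxes fixed to the bench; grip 14 mm (x) by 34 mm (y), 18 mm above the lid, top 108 mm above the bench. Axes as the box; its front is -x. Shut, the grip is 50 mm in front (-x) of the box's centre. Box 140 mm (x) by 90 mm (y), walls and floor 6 mm, rim 82 mm, side rails 92 mm high.
- box1_lid (a joint): Lid of box1: 0 shut, 0.115 m fully open; it slides level towards the box's back (+x) and stays where it is left (about 1.5 N).
- box2_grip (a point): The same on another of the boxes.
- box2_lid (a joint): Lid of box2: 0 shut, 0.115 m fully open; it slides level towards the box's back (+x) and stays where it is left (about 1.5 N).
- box3_grip (a point): The same on another of the boxes.
- box3_lid (a joint): Lid of box3: 0 shut, 0.115 m fully open; it slides level towards the box's back (+x) and stays where it is left (about 1.5 N).
- stave1_mid (a point): Centre of a loose block of light wood (a stave), 64 mm (x) by 34 mm (y) by 46 mm high as it stands (either way up), 0.1 kg; axes along its edges. Two to four of the four staves are present.
- stave2_mid (a point): Centre of another such stave, or None if absent.
- stave3_mid (a point): Centre of another such stave, or None if absent.
- stave4_mid (a point): Centre of another such stave, or None if absent.
- caul_mid (a point): Centre of the aluminium clamping block, a flat upside-down T 16 mm thick (y): foot 64 mm long (x) and 36 mm high, on it a grip tab 26 mm wide (x) and 38 mm high, 74 mm high in all; this point is 37 mm above its underside. 0.18 kg. It stands foot down in one of the boxes, its length along the box.
- by_jar_mid (a point): Centre of a bystander: glass jar of grit, 62 mm wide, 95 mm high. Leave it alone.
- by_tin_mid (a point): Centre of a bystander: round tin with a grey lid, 72 mm wide, 72 mm high. Leave it alone.
- dye_bottle_mid (a point): Centre of a small blue bottle, 27 mm wide, 64 mm high, standing in one of the other boxes. Leave it there.
There are look-alikes about, which are no part of the job. What is shaped like the part that bears stave4_mid but black or blue is not meant.

How it is judged (in metres and radians):
On the way, in this order (a step that is already met when the one before it is completed fails the run):
1. all staves present and the clamping block stand upright on the clamp's bed (x of stave1_mid in the frame of clamp between -0.015 and 0.015 m and y of stave1_mid in the frame of clamp between -0.185 and 0 m and z of stave1_mid in the frame of clamp between 0.049 and 0.063 m and angle between the z axis of each of stave1_mid, stave2_mid, stave3_mid, stave4_mid and the z axis of clamp, either way round below 0.15 rad and x of stave2_mid in the frame of clamp between -0.015 and 0.015 m and y of stave2_mid in the frame of clamp between -0.185 and 0 m and z of stave2_mid in the frame of clamp between 0.049 and 0.063 m and x of stave3_mid in the frame of clamp between -0.015 and 0.015 m and y of stave3_mid in the frame of clamp between -0.185 and 0 m and z of stave3_mid in the frame of clamp between 0.049 and 0.063 m and x of stave4_mid in the frame of clamp between -0.015 and 0.015 m and y of stave4_mid in the frame of clamp between -0.185 and 0 m and z of stave4_mid in the frame of clamp between 0.049 and 0.063 m and x of caul_mid in the frame of clamp between -0.015 and 0.015 m and y of caul_mid in the frame of clamp between -0.185 and 0 m and z of caul_mid in the frame of clamp between 0.063 and 0.077 m and angle between caul_mid's own z axis and vertical below 0.15 rad), for 0.2 s.
2. the trigger is squeezed (value of joint trigger above 0.01 m).
3. the trigger is let go (value of joint trigger below 0.004 m).
4. the trigger is squeezed again (value of joint trigger above 0.01 m).
5. the sprung pad is pushed home by the clamping block and stays so with the trigger let go (value of joint pad above 0.005 m and y of caul_mid in the frame of pad_face between 0.003 and 0.013 m and value of joint trigger below 0.004 m), for 0.2 s.
At the end, for the whole second after the job is handed in: Every stave and the clamping block upright (0.15 rad) on the bed, within 15 mm of the bar's line; the clamping block against the sliding jaw's pad, which is pushed in over 5 of its 8 mm; trigger let go (within 4 mm); all lids within 12 mm of shut (all of step 1 and all of step 5 and value of joint each of box1_lid, box2_lid, box3_lid below 0.012 m); the robot touches nothing.
It fails at once if the sliding jaw is pushed by the robot (over 8 N) (contact force between jaw and the arm above 8 N or contact force between jaw and the fingers above 8 N).
It fails at once if a bystander or the small bottle is moved by more than 40 mm (distance of by_jar_mid from where it was at the start of the episode above 0.04 m or distance of by_tin_mid from where it was at the start of the episode above 0.04 m or distance of dye_bottle_mid from where it was at the start of the episode above 0.04 m).
Of stave1, stave2, stave3, stave4 only 2 to 4 are there at a start; the rules pass over those that are not, and their reading is None.
At some moment in a run one of stave1, stave2, stave3, stave4 may be knocked a few centimetres aside while the robot is not near it.
It also fails if it takes over 210 s, if anything falls off the work surface, if the arm or the gripper's body presses on something with over 40 N, if the wrist force passes 120 N, or if a joint passes its speed limit or range.

## Working session

There is one attempt and no reset: what is moved stays moved. The work goes in short steps, Python scripts to look and compute and a tool call to move; the robot and the scene stay as the last step left them, time stands still between calls to the robot, and variables do not carry over. Pictures are saved under pics/ and viewed, at most 16 in all, crops included, and the job is handed in when it is done.

Besides the shell and the picture viewer there is one more tool, called as a command line: name --argument value ..., lists and objects as JSON in quotes. move_arm: Moves the arm, as the interface text tells. Its arguments: {"type":"object","properties":{"commands":{"type":"array","items":{"type":"array"}},"grip_force":{"type":"number"}},"required":["commands"]}

```bash
mkdir -p pics
cat > h.py <<'E'
import numpy as np, cv2, json
from bench import observe, grab_frame, camera_info, hand_in
from scipy.spatial.transform import Rotation as R
def save(n,f,crop=None,s=1):
    p,d=grab_frame(n); np.save(f'pics/{f}_d.npy',d); cv2.imwrite(f'pics/{f}_full.png',p)
    return p,d
def px(n,f,u,v,r=2,pose=None):
    d=np.load(f'pics/{f}_d.npy'); c=camera_info(n); K=np.array(c['mtx']); P=np.array(c['pose']) if pose is None else pose
    w=d[int(v)-r:int(v)+r+1,int(u)-r:int(u)+r+1]; z=np.median(w[w>0])
    return (P@np.r_[np.linalg.inv(K)@[u,v,1]*z,1])[:3]
E
python3 - <<'E'
from h import *
for n in('top','scene'):
    save(n,n+'0')
o=observe(); print(o); print(camera_info('top'),camera_info('wrist'))
E
```

```text
{'time_s': 0.1, 'q': array([ 1.12451305e+00,  5.28388994e-01,  1.43377152e+00, -1.19185379e-05,
        1.18141074e+00, -1.78485255e-01]), 'qd': array([-0.00102024, -0.00070207, -0.00418963, -0.00065006, -0.0007128 ,
        0.00031858]), 'joint_efforts': array([-2.11417068e-04, -4.43302989e+01, -1.78585660e+01, -2.30447849e-04,
        3.94264338e-03,  2.66910920e-07]), 'tool_pos': array([165.03671635, 602.08403168, 199.12268075]), 'ee_rot': array([-2.98795719e-04,  1.33496945e-01,  9.91048731e-01, -9.43114944e-04]), 'ft_force': array([ 0.46879881, -0.16152635,  0.16277909]), 'torque': array([0.00102209, 0.0290477 , 0.04265196]), 'gripper_force': 0.0, 'width': 85.19027099697821}
{'mtx': array([[452.06672359,   0.        , 325.78044731],
       [  0.        , 452.06672359, 201.32878413],
       [  0.        ,   0.        ,   1.        ]]), 'pose': array([[ 2.48784569e-01, -8.71524539e-01,  4.22553211e-01,
        -1.49667652e+02],
       [-9.68512448e-01, -2.19579332e-01,  1.17339485e-01,
        -2.60640523e+02],
       [-9.48028917e-03, -4.38440298e-01, -8.98710314e-01,
         1.67317197e+03],
       [ 0.00000000e+00,  0.00000000e+00,  0.00000000e+00,
         1.00000000e+00]])} {'mtx': array([[310.91984421,   0.        , 316.69384667],
       [  0.        , 310.91984421, 202.41259849],
       [  0.        ,   0.        ,   1.        ]]), 'T_tool_cam': array([[-2.58835982e-04, -9.58689601e-01, -2.84454181e-01,
         7.17025450e+01],
       [ 9.99999952e-01, -1.99184520e-04, -2.38631896e-04,
         3.72192812e-01],
       [ 1.72115048e-04, -2.84454229e-01,  9.58689607e-01,
        -1.75091345e+02],
       [ 0.00000000e+00,  0.00000000e+00,  0.00000000e+00,
         1.00000000e+00]])}
```

View pics/top0_full.png

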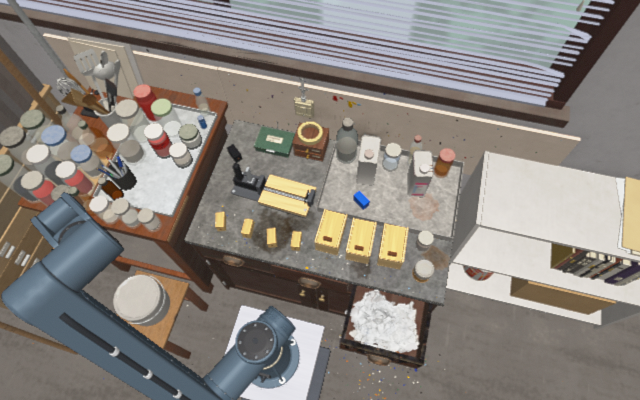

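View pics/scene0_full.png

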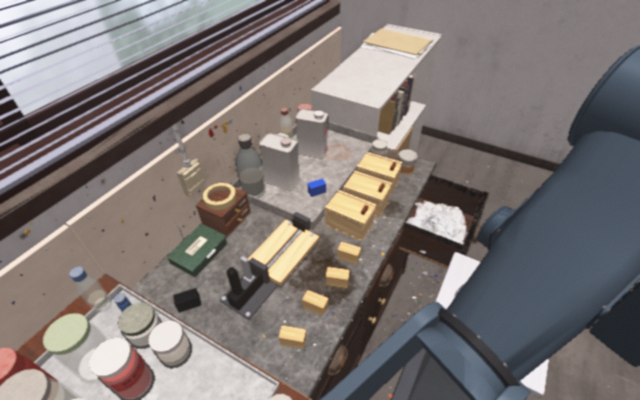

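The top view shows four light-wood blocks at about (220,220), (247,227), (271,237) and (296,239). The clamp is at (265,190) and the three boxes are at (331,230), (361,238) and (393,243). The look-alikes are blue at (361,199) and black at (235,153). I'll enlarge this area to confirm.

Run:
```python
from h import *
p=cv2.imread('pics/top0_full.png')
cv2.imwrite('pics/c1.png',cv2.resize(p[130:290,195:455],None,fx=3,fy=3,interpolation=cv2.INTER_CUBIC))
# height map
d=np.load('pics/top0_d.npy');c=camera_info('top');K=c['mtx'];P=c['pose']
v,u=np.mgrid[0:400,0:640];ray=np.linalg.inv(K)@np.stack([u.ravel(),v.ravel(),np.ones(u.size)])
X=(P@np.vstack([ray*d.ravel(),np.ones(u.size)]))[:3].T.reshape(400,640,3);np.save('pics/X0.npy',X)
for a in [(220,219),(247,225),(271,235),(296,238),(331,228),(361,236),(393,241),(290,186),(283,202),(361,199),(425,240),(424,270),(235,153),(245,185),(257,183),(318,198)]:
    print(a,X[a[1],a[0]].round(1))
```

```text
(220, 219) [436.5 334.6  51.6]
(247, 225) [440.3 225.1  45.9]
(271, 235) [423.2 121.3  46. ]
(296, 238) [435.9  24.4  43.5]
(331, 228) [ 491.2 -100.9   88.6]
(361, 236) [ 488.6 -218.    85.5]
(393, 241) [ 496.5 -338.1   90. ]
(290, 186) [654.7 114.1  30.4]
(283, 202) [578.2 121.2  28.9]
(361, 199) [ 655.3 -183.1   55.4]
(425, 240) [ 527.7 -452.5   94.5]
(424, 270) [ 420.  -469.9   72.2]
(235, 153) [743.4 382.3  43.5]
(245, 185) [600.9 286.1  58.4]
(257, 183) [608.8 233.4  85.1]
(318, 198) [624.8 -13.3  40.4]
```

View pics/c1.png

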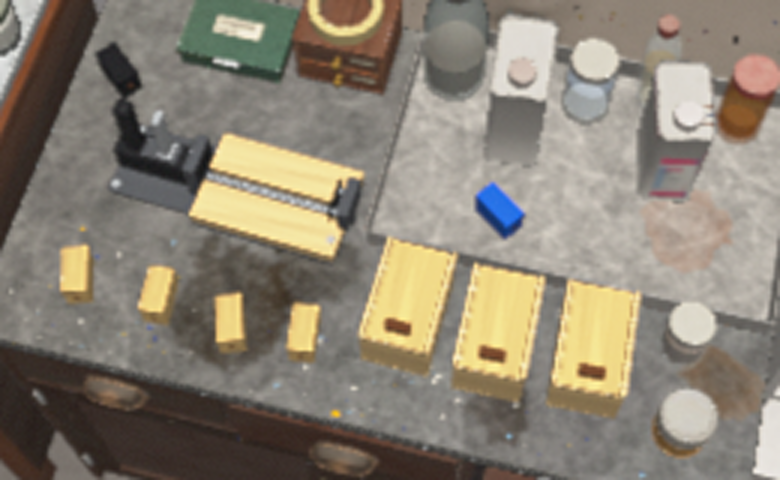

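The four wood blocks match the stave description. The blue block at crop (500,210) and the black one at (118,68) are look-alikes. The clamp's fixed jaw is on the left and its sliding jaw on the right. I'll square up the tool with the world and look from above the middle with the wrist camera.

move_arm --commands '[[[0,0,-0.05],[0,0,-0.134],0],[[-0.05,-0.06,-0.05],[0,0,-0.134],0],[[-0.06,-0.06,0],[0,0,0],0],[[-0.06,-0.06,0],[0,0,0],0],[[-0.06,-0.06,0],[0,0,0],0],[[-0.06,-0.06,0],[0,0,0],0],[[-0.03,-0.06,0],[0,0,0],0],[[0,-0.06,0],[0,0,0],0],[[0,-0.05,0],[0,0,0],0],[[0,0,0],[0,0,0],0],[[0,0,0],[0,0,0],0]]' --grip_force 30

```text
time_s: 1.48
tool_pos: [398.2, 215.8, 283.7]
ee_rot: [0.0, 0.0, 1.0, 0.0]
ft_force: [-0.1, -0.2, 0.3]
width: 85.4
gripper_force: 0.0
```

```bash
cat >> h.py <<'E'
def wpose():
    o=observe(); q=o['ee_rot']; T=np.eye(4); T[:3,:3]=R.from_quat([q[1],q[2],q[3],q[0]]).as_matrix(); T[:3,3]=o['tool_pos']
    return T@np.array(camera_info('wrist')['T_tool_cam'])
def wcloud(f):
    P=wpose(); p,d=save('wrist',f); K=camera_info('wrist')['mtx']
    v,u=np.mgrid[0:400,0:640];ray=np.linalg.inv(K)@np.stack([u.ravel(),v.ravel(),np.ones(u.size)])
    X=(P@np.vstack([ray*d.ravel(),np.ones(u.size)]))[:3].T.reshape(400,640,3); X[d==0]=np.nan
    np.save(f'pics/{f}_X.npy',X); return p,X
def yellow(p):
    h=cv2.cvtColor(p,cv2.COLOR_BGR2HSV); return (h[...,0]>10)&(h[...,0]<35)&(h[...,1]>70)&(h[...,2]>90)
def blobs(mask,X,amin=60):
    n,l,s,c=cv2.connectedComponentsWithStats(mask.astype(np.uint8))
    for i in range(1,n):
        if s[i,4]<amin: continue
        pts=X[l==i]; r=cv2.minAreaRect(pts[:,:2].astype(np.float32))
        (cx,cy),(w,h),a=r
        if w<h: w,h,a=h,w,a-90     # a: angle of long side in world
        print('px',c[i].round(0),'world',round(cx,1),round(cy,1),'z',np.median(pts[:,2]).round(1),'LxW',round(w),round(h),'longang',round(a,1),'n',s[i,4])
E
python3 - <<'E'
from h import *
p,X=wcloud('w1'); z=X[...,2]; y=yellow(p)
print('staves');blobs(y&(z>40)&(z<56),X); print('bed');blobs(y&(z>25)&(z<38),X,300); print('z>78');blobs((z>78)&(z<98),X)
E
```

```text
staves
px [249. 184.] world 423.9 123.6 z 47.0 LxW 64 35 longang 20.0 n 1186
px [180. 191.] world 434.3 27.5 z 47.0 LxW 64 35 longang 8.2 n 1200
px [325. 194.] world 438.6 227.4 z 47.1 LxW 64 34 longang 4.7 n 1117
px [407. 195.] world 439.9 341.2 z 47.0 LxW 64 34 longang 18.7 n 1141
px [ 24. 184.] world 418.1 -191.8 z 47.5 LxW 46 15 longang 71.1 n 193
px [118. 221.] world 474.6 -65.3 z 48.1 LxW 165 76 longang 31.2 n 864
bed
px [126. 218.] world 474.8 -65.3 z 31.3 LxW 164 74 longang 31.0 n 633
px [272. 280.] world 582.9 147.8 z 32.9 LxW 151 63 longang 86.7 n 2905
px [265. 322.] world 656.9 128.5 z 32.9 LxW 177 59 longang 86.3 n 2946
z>78
px [ 13. 249.] world 490.5 -174.7 z 90.2 LxW 144 41 longang -13.1 n 2355
px [ 75. 243.] world 494.1 -97.4 z 90.7 LxW 141 94 longang -1.2 n 7579
px [325. 326.] world 623.8 228.2 z 86.5 LxW 59 18 longang -3.6 n 482
px [355. 327.] world 622.7 267.6 z 87.3 LxW 20 11 longang -42.0 n 97
px [387. 327.] world 622.7 314.8 z 88.4 LxW 27 12 longang -55.6 n 183
```

View pics/w1_full.png

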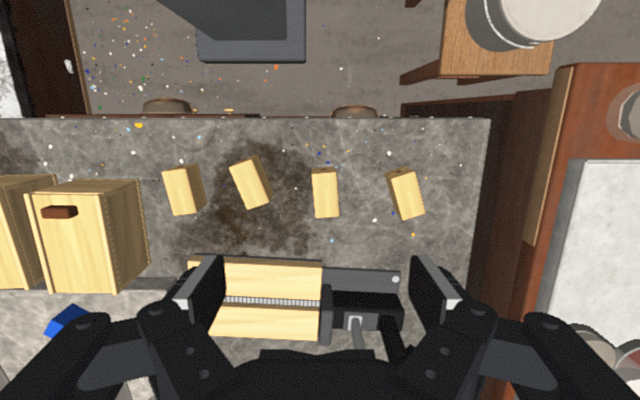

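The picture shows four staves at px (180,191), (249,184), (325,194) and (407,195). The bed is at (270,300) and the fixed jaw at (325,326). The clamp's y axis is about (0.063, 0.998) in world, with its origin near (623,219). Next I'll check the wrist joint so I can choose which way to turn.

Run:
```python
from h import *
o=observe(); print(o['q'].round(3))
```

```text
[ 2.500e-01  1.870e-01  1.730e+00  1.000e-03  1.224e+00 -1.322e+00]
```

move_arm --commands '[[[0,0,0],[0,0,0.1654],0],[[0,0,0],[0,0,0.1654],0],[[0,0,0.01],[0,0,0.1654],0],[[0,0,0.02],[0,0,0.1654],0],[[0,0,0.02],[0,0,0.1654],0],[[0,0,0.02],[0,0,0.1654],0],[[0,0,0.02],[0,0,0.1654],0],[[0,0,0.02],[0,0,0.1654],0],[[0,0,0.01],[0,0,0.1654],0],[[0,0,0],[0,0,0],0],[[0,0,0],[0,0,0],0]]'

```text
time_s: 2.9
tool_pos: [398.5, 216.4, 163.9]
ee_rot: [0.0, 0.676, 0.737, 0.0]
ft_force: [-0.0, 0.5, -0.7]
width: 85.4
gripper_force: 0.0
```

```bash
cat >> h.py <<'E'
O=np.array([623.2,219.2]); A=np.radians(-3.6); ex=np.array([np.cos(A),np.sin(A)]); ey=np.array([-ex[1],ex[0]])
def clamp(p): d=np.asarray(p)[:2]-O; return np.array([d@ex,d@ey])
def world(c): return O+c[0]*ex+c[1]*ey
def go(t,z=None,ang=None):
    "t world xy, ang world deg of tool y: prints shift in present tool axes, turn, and shift in axes after the turn"
    o=observe(); q=o['ee_rot']; M=R.from_quat([q[1],q[2],q[3],q[0]]).as_matrix(); d=np.r_[np.asarray(t)-o['tool_pos'][:2],(0 if z is None else z-o['tool_pos'][2])]
    a=np.degrees(np.arctan2(M[1,1],M[0,1])); print('clamp xy',clamp(o['tool_pos']).round(1),'z',o['tool_pos'][2].round(1),'toolang',a.round(1),'shift',(M.T@d/1000).round(4),end=' ')
    if ang is not None:
        t_=-np.radians(ang-a); M2=M@R.from_rotvec([0,0,t_]).as_matrix(); print('turn',round(t_,4),'then shift',(M2.T@d/1000).round(4),end=' ')
    print('t',round(o['time_s'],2))
E
python3 - <<'E'
from h import *
p,X=wcloud('w2'); z=X[...,2]; y=yellow(p)
blobs(y&(z>40)&(z<56),X)
go((438.6,227.4),8,4.7)
E
```

```text
px [376.  51.] world 440.0 341.7 z 47.1 LxW 64 34 longang 18.9 n 3251
px [358. 179.] world 438.8 227.6 z 47.1 LxW 64 34 longang 4.9 n 2356
px [332. 273.] world 423.5 124.3 z 47.0 LxW 64 34 longang 19.8 n 1873
px [331. 343.] world 433.1 34.4 z 46.8 LxW 63 22 longang 8.5 n 920
clamp xy [-224.   -17.1] z 164.1 toolang 4.9 shift [0.0077 0.0407 0.1562] turn 0.0034 then shift [0.0078 0.0407 0.1562] t 2.95
```

move_arm --commands '[[[0.0077,0.0407,0.04],[0,0,0],0],[[0,0,0.05],[0,0,0],0],[[0,0,0.04],[0,0,0],0],[[0,0,0.028],[0,0,0],0],[[0,0,0],[0,0,0],0],[[0,0,0],[0,0,0],0.5],[[0,0,0],[0,0,0],0.5],[[0,0,0],[0,0,0],0.5],[[0,0,0],[0,0,0],0.5]]' --grip_force 30

```text
time_s: 4.08
tool_pos: [439.2, 226.9, 7.5]
ee_rot: [0.001, 0.677, 0.736, 0.001]
ft_force: [-0.4, 0.6, 7.8]
width: 61.9
gripper_force: 32.9
```

move_arm --commands '[[[0,0,-0.05],[0,0,0],0.5],[[0,0,-0.05],[0,0,0.1484],0.5],[[-0.005,0.046,0],[0,0,0],0.5],[[-0.005,0.046,0],[0,0,0],0.5],[[-0.005,0.046,0],[0,0,0],0.5],[[0,0.046,0],[0,0,0],0.5],[[0,0,0],[0,0,0],0.5],[[0,0,0],[0,0,0],0.5],[[0,0,0],[0,0,0],0.5]]'

```text
time_s: 5.2
tool_pos: [618.8, 199.7, 105.7]
ee_rot: [-0.001, 0.73, 0.684, -0.001]
ft_force: [0.5, -0.2, -0.1]
width: 61.6
gripper_force: 33.0
```

Run:
```python
from h import *
go(world((0,-19)),42,-3.6)
p,X=wcloud('w3'); z=X[...,2]; y=yellow(p)
blobs(y&(z>25)&(z<38),X,400); print('jaw');blobs((z>78)&(z<98),X,200)
```

```text
clamp xy [ -3.1 -19.8] z 105.7 toolang -3.7 shift [0.0008 0.0032 0.0637] turn -0.0025 then shift [0.0008 0.0032 0.0637] t 5.2
px [77. 41.] world 449.1 328.5 z 31.6 LxW 67 22 longang 38.3 n 958
px [380. 204.] world 660.7 186.3 z 33.1 LxW 62 57 longang 87.1 n 2274
px [262. 200.] world 583.4 191.3 z 33.2 LxW 62 57 longang 86.6 n 1925
px [124. 279.] world 427.0 138.9 z 31.5 LxW 70 29 longang -8.6 n 506
px [280. 322.] world 576.7 80.5 z 33.2 LxW 76 57 longang 85.9 n 3442
px [360. 323.] world 653.5 74.7 z 33.2 LxW 77 57 longang 86.5 n 3290
jaw
px [321.  42.] world 628.7 310.5 z 88.5 LxW 25 7 longang -9.9 n 285
px [322. 179.] world 624.7 228.7 z 86.7 LxW 60 18 longang -3.7 n 2591
px [604. 315.] world 821.6 111.6 z 87.5 LxW 90 29 longang 72.2 n 2979
```

View pics/w3_full.png

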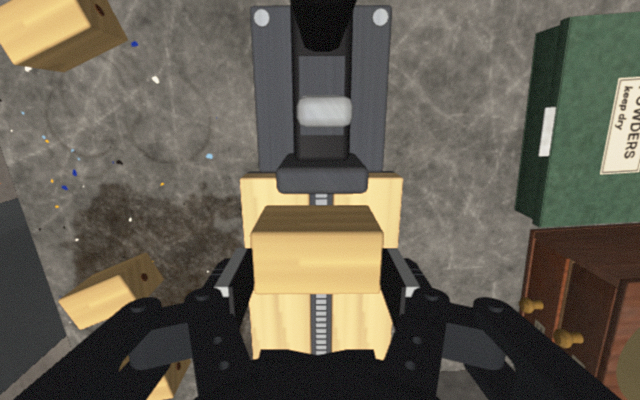

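move_arm --commands '[[[0.001,0.004,0.03],[0,0,0],0.5],[[0,0,0.03],[0,0,0],0.5],[[0,0,0.005],[0,0,0],0.5],[[0,0,0],[0,0,0],0.5],[[0,0,0],[0,0,0],0],[[0,0,0],[0,0,0],0],[[0,0,0],[0,0,0],0],[[0,0,-0.05],[0,0,0],0],[[0,-0.03,-0.05],[0,0,0],0]]'

```text
time_s: 6.38
tool_pos: [596.7, 201.8, 141.6]
ee_rot: [0.001, 0.73, 0.683, 0.001]
ft_force: [0.4, -0.0, 0.9]
width: 85.3
gripper_force: 0.0
```

move_arm --commands '[[[0.02,-0.055,0],[0,0,0],0],[[0.05,-0.055,0],[0,0,0],0],[[0.057,-0.05,0],[0,0,0],0],[[0,0,0],[0,0,-0.1864],0],[[0,0,0],[0,0,-0.1864],0],[[0,0,0],[0,0,0],0],[[0,0,0],[0,0,0],0]]'

```text
time_s: 7.25
tool_pos: [460.0, 320.2, 140.8]
ee_rot: [0.0, 0.592, 0.806, 0.0]
ft_force: [0.5, -0.2, -0.9]
width: 85.2
gripper_force: 0.0
```

```bash
sed -i 's/O=np.array(\[623.2,219.2\])/O=np.array([624.0,219.6])/' h.py
python3 - <<'E'
from h import *
p,X=wcloud('w4'); z=X[...,2]; y=yellow(p)
blobs(y&(z>40)&(z<56),X); print('placed');blobs(y&(z>70)&(z<85),X)
go((440,341.5),9,18.9)
E
```

```text
px [301. 164.] world 440.1 341.8 z 47.1 LxW 64 34 longang 18.7 n 2837
px [407. 335.] world 593.5 204.7 z 48.1 LxW 36 4 longang 82.4 n 264
px [239. 349.] world 431.1 129.3 z 46.9 LxW 48 31 longang 21.1 n 926
placed
clamp xy [-170.   90.] z 140.8 toolang 17.4 shift [ 0.0264 -0.0127  0.1318] turn -0.0256 then shift [ 0.0267 -0.012   0.1318] t 7.3
```

move_arm --commands '[[[0.0264,-0.0127,0.03],[0,0,-0.025],0],[[0,0,0.05],[0,0,0],0],[[0,0,0.035],[0,0,0],0],[[0,0,0.017],[0,0,0],0],[[0,0,0],[0,0,0],0],[[0,0,0],[0,0,0],0.5],[[0,0,0],[0,0,0],0.5],[[0,0,0],[0,0,0],0.5],[[0,0,0],[0,0,0],0.5]]'

```text
time_s: 8.43
tool_pos: [440.5, 342.2, 12.8]
ee_rot: [0.001, 0.581, 0.814, 0.001]
ft_force: [-2.4, -1.7, 19.0]
width: 42.6
gripper_force: 9.7
```

move_arm --commands '[[[0,0,-0.05],[0,0,0],0.5],[[0,0,-0.05],[0,0,0.13],0.5],[[0,0,-0.04],[0,0,0.13],0.5],[[0,0,0],[0,0,0.132],0.5],[[-0.06,0,0],[0,0,0],0.5],[[-0.06,0.02,0],[0,0,0],0.5],[[-0.045,0.055,0],[0,0,0],0.5],[[0,0.055,0],[0,0,0],0.5],[[0,0.05,0],[0,0,0],0.5],[[0,0,0],[0,0,0],0.5],[[0,0,0],[0,0,0],0.5]]'

```text
time_s: 9.8
tool_pos: [602.0, 172.6, 149.1]
ee_rot: [-0.0, 0.728, 0.685, -0.0]
ft_force: [0.1, -0.2, 0.2]
width: 42.7
gripper_force: 0.0
```

Run:
```python
from h import *
go(world((0,-55)),41.5,-3.6)
p,X=wcloud('w5'); z=X[...,2]; y=yellow(p)
print('placed');blobs(y&(z>70)&(z<84),X); print('st'); blobs(y&(z>40)&(z<56),X)
```

```text
clamp xy [-19.  -48.3] z 149.1 toolang -3.5 shift [-0.0068  0.0191  0.1076] turn 0.0025 then shift [-0.0067  0.0191  0.1076] t 9.8
placed
px [343. 165.] world 625.5 201.5 z 79.1 LxW 64 34 longang -3.4 n 3428
px [555. 280.] world 811.9 87.5 z 77.9 LxW 18 12 longang 11.6 n 196
st
px [94. 12.] world 441.2 326.4 z 47.0 LxW 68 23 longang -2.8 n 1793
px [139. 249.] world 424.4 123.9 z 47.2 LxW 65 34 longang 19.6 n 2195
px [188. 392.] world 444.2 -51.4 z 47.9 LxW 38 4 longang -2.1 n 341
```

move_arm --commands '[[[0.05,-0.05,0],[0,0,0],0],[[0.05,-0.05,0],[0,0,0],0],[[0,0,0],[0,0,0],0],[[0,0,0],[0,0,0],0]]'

```text
time_s: 10.35
tool_pos: [519.4, 266.6, 149.3]
ee_rot: [0.0, 0.727, 0.686, 0.0]
ft_force: [-0.2, -1.9, -0.2]
width: 85.5
gripper_force: 0.0
```

Run:
```python
from h import *
p,X=wcloud('w6'); z=X[...,2]; y=yellow(p)
print('placed');blobs(y&(z>70)&(z<84),X); print('st'); blobs(y&(z>30)&(z<66),X)
```

```text
placed
px [446. 262.] world 625.0 202.4 z 79.1 LxW 64 36 longang -5.6 n 1495
px [625. 361.] world 811.6 83.1 z 77.7 LxW 21 18 longang -12.6 n 185
st
px [221. 112.] world 440.5 342.0 z 47.1 LxW 64 34 longang 18.8 n 3202
px [378. 294.] world 580.4 138.9 z 33.2 LxW 175 57 longang 86.4 n 6048
px [477. 266.] world 678.0 175.3 z 33.0 LxW 83 23 longang 84.0 n 575
px [616. 326.] world 822.7 101.5 z 51.8 LxW 85 5 longang -89.5 n 274
px [239. 322.] world 425.7 125.0 z 46.9 LxW 61 35 longang 19.2 n 1945
px [586. 330.] world 811.9 86.7 z 32.9 LxW 19 12 longang 1.3 n 133
```

View pics/w6_full.png

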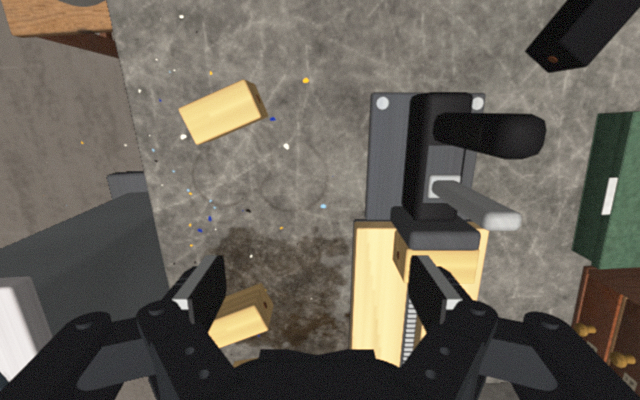

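The stave is still upright and unmoved at (440.5,342), px (221,112), so the grasp closed without it. I'll retry in stages.

Run:
```python
from h import *
go((440.5,342.0),70,18.8)
```

```text
clamp xy [-106.5   39.8] z 149.3 toolang -3.4 shift [ 0.0711 -0.0842  0.0792] turn -0.3879 then shift [ 0.0977 -0.0511  0.0792] t 10.4
```

move_arm --commands '[[[0.036,-0.042,0],[0,0,0],0],[[0.0351,-0.042,0],[0,0,0],0],[[0,0,0.03],[0,0,-0.186],0],[[0,0,0.03],[0,0,-0.186],0],[[0,0,0.02],[0,0,-0.016],0],[[0,0,0],[0,0,0],0],[[0,0,0],[0,0,0],0]]'

```text
time_s: 11.28
tool_pos: [441.8, 341.9, 69.3]
ee_rot: [0.0, 0.583, 0.813, 0.001]
ft_force: [0.1, 0.3, 0.1]
width: 85.5
gripper_force: 0.0
```

Run:
```python
from h import *
p,X=wcloud('w7'); z=X[...,2]; y=yellow(p)
blobs(y&(z>40)&(z<56),X)
go((440.5,342.0),14,18.8)
```

```text
px [313. 219.] world 440.2 342.3 z 47.1 LxW 64 34 longang 18.7 n 4591
clamp xy [-189.5  110.9] z 69.7 toolang 18.7 shift [ 0.0003 -0.0015  0.0557] turn -0.0017 then shift [ 0.0003 -0.0015  0.0557] t 11.32
```

View pics/w7_full.png

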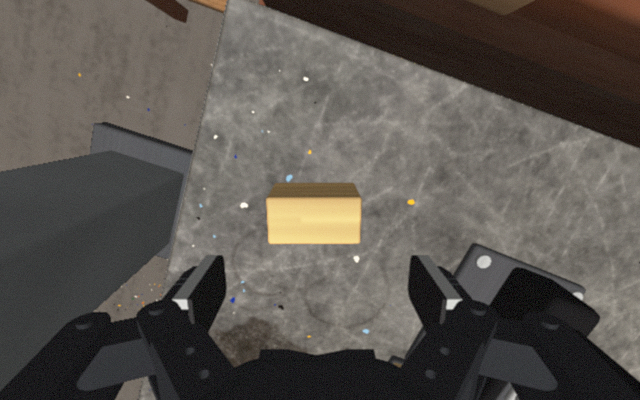

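The stave is centred under the fingers at px (313,219). I'll descend and close stepwise.

move_arm --commands '[[[0,-0.001,0.03],[0,0,0],0],[[0,0,0.028],[0,0,0],0],[[0,0,0],[0,0,0],0],[[0,0,0],[0,0,0],0],[[0,0,0],[0,0,0],0.3],[[0,0,0],[0,0,0],0.3],[[0,0,0],[0,0,0],0.3]]' --grip_force 30

```text
time_s: 12.2
tool_pos: [439.9, 342.1, 11.2]
ee_rot: [0.0, 0.582, 0.813, 0.0]
ft_force: [-0.5, 0.6, -0.1]
width: 59.6
gripper_force: 0.0
```

Run:
```python
from h import *
p,X=wcloud('w8'); z=X[...,2]; y=yellow(p)
blobs(y&(z>35)&(z<76),X)
```

```text
px [316. 257.] world 440.3 342.2 z 47.1 LxW 64 35 longang 18.4 n 8585
```

View pics/w8_full.png

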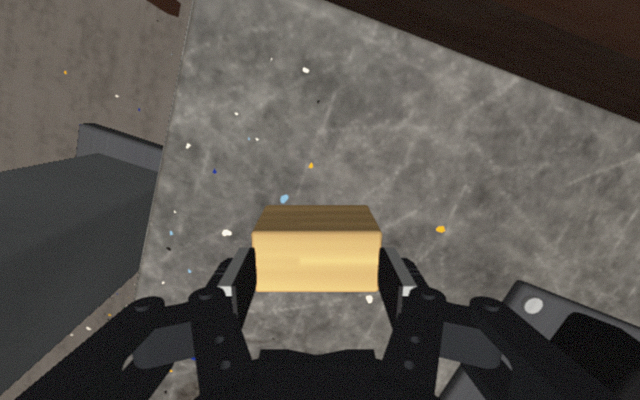

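move_arm --commands '[[[0,0,0],[0,0,0],0.4],[[0,0,0],[0,0,0],0.4],[[0,0,0],[0,0,0],0.4]]' --grip_force 30

```text
time_s: 12.62
tool_pos: [439.7, 342.0, 11.5]
ee_rot: [0.0, 0.582, 0.813, 0.0]
ft_force: [-1.1, -0.4, 4.5]
width: 51.2
gripper_force: 2.8
```

Run:
```python
from h import *
p,X=wcloud('w9'); z=X[...,2]; y=yellow(p)
blobs(y&(z>35)&(z<76),X)
cv2.imwrite('pics/w9c.png',cv2.resize(p[180:340,180:460],None,fx=2,fy=2))
```

```text
px [317. 255.] world 440.3 342.2 z 47.0 LxW 64 35 longang 18.5 n 7797
```

View pics/w9c.png

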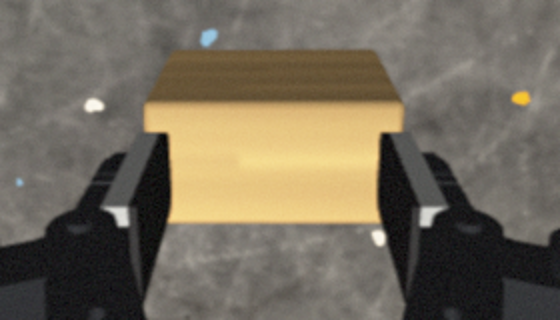

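Run:
```python
from h import *
for f in('w9','w8','w7'):
    X=np.load(f'pics/{f}_X.npy')
    for a in [(253,250),(248,255),(262,255),(240,275),(238,286),(378,250),(385,260),(215,265),(190,300),(222,262)]:
        print(f,a,X[a[1],a[0]].round(1))
print(observe()['tool_pos'])
```

```text
w9 (253, 250) [409.3 343.4  56.5]
w9 (248, 255) [408.2 343.   61.8]
w9 (262, 255) [413.9 340.8  53.8]
w9 (240, 275) [408.7 342.8  78.4]
w9 (238, 286) [409.7 342.6  85.5]
w9 (378, 250) [463.9 361.3  55.3]
w9 (385, 260) [464.4 362.2  66.8]
w9 (215, 265) [385.  295.9   0.8]
w9 (190, 300) [374.9 263.9   0.4]
w9 (222, 262) [389.1 300.1   1.8]
w8 (253, 250) [409.2 341.2  52.1]
w8 (248, 255) [408.3 342.6  60.7]
w8 (262, 255) [413.9 338.   48. ]
w8 (240, 275) [408.8 342.8  78.1]
w8 (238, 286) [409.6 340.5  82.1]
w8 (378, 250) [467.3 357.9  46. ]
w8 (385, 260) [465.4 361.4  64.3]
w8 (215, 265) [385.5 297.1   2.4]
w8 (190, 300) [396.6 339.   95.2]
w8 (222, 262) [398.1 335.4  60.4]
w7 (253, 250) [404.6 284.9   1.6]
w7 (248, 255) [401.8 278.6   1. ]
w7 (262, 255) [413.2 283.1   2.1]
w7 (240, 275) [400.2 258.3   1.8]
w7 (238, 286) [401.2 246.6   1.1]
w7 (378, 250) [505.9 318.8   1. ]
w7 (385, 260) [515.2 311.9   0.9]
w7 (215, 265) [398.8 337.6 126.2]
w7 (190, 300) [398.3 338.2 152.4]
w7 (222, 262) [399.9 334.6 117.2]
[439.75542392 342.02071883  11.50580533]
```

The depth readings show the real fingertips about 40 mm behind the reported TCP, so the fingers closed on the stave's top. I'll open and go about 28 mm lower, watching the force.

move_arm --commands '[[[0,0,0],[0,0,0],0],[[0,0,0],[0,0,0],0],[[0,0,0.01],[0,0,0],0],[[0,0,0.01],[0,0,0],0],[[0,0,0.008],[0,0,0],0],[[0,0,0],[0,0,0],0]]'

```text
time_s: 13.42
tool_pos: [438.9, 341.5, -18.4]
ee_rot: [-0.001, 0.582, 0.813, -0.001]
ft_force: [0.1, -1.1, 0.5]
width: 85.2
gripper_force: 0.0
```

move_arm --commands '[[[0,0,0],[0,0,0],0.4],[[0,0,0],[0,0,0],0.4],[[0,0,0],[0,0,0],0.4]]'

```text
time_s: 13.8
tool_pos: [439.7, 342.0, -17.1]
ee_rot: [0.0, 0.582, 0.813, 0.0]
ft_force: [0.5, 0.1, 0.8]
width: 63.3
gripper_force: 34.5
```

Run:
```python
from h import *
p,X=wcloud('w10'); z=X[...,2]; y=yellow(p)
blobs(y&(z>35)&(z<76),X)
for v in range(235,300,8): print(v,[X[v,u].round(0).tolist() for u in (240,246,252,256)])
```

```text
px [316. 287.] world 441.2 342.7 z 47.0 LxW 67 35 longang 18.9 n 12540
235 [[399.0, 336.0, 1.0], [402.0, 337.0, 1.0], [407.0, 348.0, 24.0], [408.0, 349.0, 23.0]]
243 [[400.0, 331.0, 2.0], [406.0, 347.0, 31.0], [408.0, 349.0, 33.0], [410.0, 350.0, 34.0]]
251 [[404.0, 341.0, 28.0], [407.0, 349.0, 41.0], [410.0, 350.0, 42.0], [411.0, 350.0, 41.0]]
259 [[407.0, 347.0, 46.0], [409.0, 349.0, 47.0], [411.0, 349.0, 46.0], [413.0, 350.0, 47.0]]
267 [[408.0, 344.0, 47.0], [410.0, 345.0, 46.0], [412.0, 346.0, 48.0], [414.0, 346.0, 46.0]]
275 [[408.0, 341.0, 47.0], [411.0, 341.0, 46.0], [413.0, 343.0, 47.0], [415.0, 343.0, 46.0]]
283 [[409.0, 337.0, 47.0], [nan, nan, nan], [414.0, 339.0, 47.0], [416.0, 340.0, 47.0]]
291 [[410.0, 334.0, 47.0], [413.0, 335.0, 48.0], [415.0, 336.0, 47.0], [417.0, 336.0, 48.0]]
299 [[411.0, 330.0, 46.0], [414.0, 331.0, 47.0], [416.0, 332.0, 47.0], [418.0, 333.0, 47.0]]
```

move_arm --commands '[[[0,0,-0.05],[0,0,0],0.5],[[0,0,-0.05],[0,0,0.13],0.5],[[0,0,-0.03],[0,0,0.13],0.5],[[0,0,0],[0,0,0.132],0.5],[[-0.06,0,0],[0,0,0],0.5],[[-0.06,0.02,0],[0,0,0],0.5],[[-0.047,0.055,0],[0,0,0],0.5],[[0,0.06,0],[0,0,0],0.5],[[0,0.06,0],[0,0,0],0.5],[[0,0,0],[0,0,0],0.5],[[0,0,0],[0,0,0],0.5]]'

```text
time_s: 15.22
tool_pos: [614.8, 170.2, 111.9]
ee_rot: [-0.001, 0.73, 0.684, -0.001]
ft_force: [-0.4, -0.0, -1.0]
width: 63.5
gripper_force: 34.4
```

Run:
```python
from h import *
go(world((0,-55)),16.5,-3.6)
p,X=wcloud('w11'); z=X[...,2]; y=yellow(p)
print('placed');blobs(y&(z>70)&(z<84),X); print('st'); blobs(y&(z>40)&(z<56),X)
```

```text
clamp xy [ -6.1 -49.9] z 111.9 toolang -3.7 shift [-0.005   0.0064  0.0954] turn -0.0016 then shift [-0.005   0.0063  0.0954] t 15.22
placed
px [328. 172.] world 625.5 202.2 z 79.1 LxW 64 35 longang -3.8 n 4575
px [576. 303.] world 811.5 85.6 z 78.2 LxW 18 12 longang -13.5 n 244
st
px [100. 267.] world 424.3 124.0 z 47.2 LxW 66 34 longang 19.8 n 2731
```

move_arm --commands '[[[-0.004,0.006,0.04],[0,0,0],0.5],[[0,0,0.04],[0,0,0],0.5],[[0,0,0.015],[0,0,0],0.5],[[0,0,0],[0,0,0],0.5],[[0,0,0],[0,0,0],0],[[0,0,0],[0,0,0],0],[[0,0,0],[0,0,0],0],[[0,0,-0.05],[0,0,0],0],[[0,0,-0.05],[0,0,0],0],[[0,-0.04,0],[0,0,0],0]]'

```text
time_s: 16.52
tool_pos: [589.0, 168.6, 123.1]
ee_rot: [0.005, 0.73, 0.684, 0.006]
ft_force: [-0.3, -0.7, -0.9]
width: 85.5
gripper_force: 0.0
```

Run:
```python
from h import *
go((424.3,124.0),-17,19.8)
```

```text
clamp xy [-31.7 -53.1] z 123.1 toolang -3.7 shift [-0.0556 -0.1636  0.1375] turn -0.4109 then shift [ 0.0144 -0.1722  0.1375] t 16.52
```

move_arm --commands '[[[-0.018,-0.053,0],[0,0,0],0],[[-0.018,-0.053,0],[0,0,0],0],[[-0.018,-0.053,0],[0,0,0],0],[[0,0,0.01],[0,0,-0.137],0],[[0,0,0.01],[0,0,-0.137],0],[[0,0,0.01],[0,0,-0.137],0],[[0,0,0],[0,0,0],0],[[0,0,0],[0,0,0],0]]'

```text
time_s: 17.52
tool_pos: [420.3, 124.8, 88.1]
ee_rot: [0.0, 0.575, 0.818, 0.0]
ft_force: [-0.1, -0.3, -0.1]
width: 85.1
gripper_force: 0.0
```

Run:
```python
from h import *
p,X=wcloud('w12'); z=X[...,2]; y=yellow(p)
print('placed');blobs(y&(z>70)&(z<84),X); print('st'); blobs(y&(z>40)&(z<56),X)
go((424.3,124.0),-17,19.8)
```

```text
placed
px [623. 213.] world 610.1 202.7 z 78.4 LxW 37 35 longang -3.7 n 1917
px [606. 264.] world 619.3 166.4 z 78.8 LxW 62 34 longang -3.5 n 3753
st
px [567. 212.] world 596.0 185.3 z 47.9 LxW 69 12 longang 84.6 n 1632
px [320. 214.] world 423.7 124.1 z 47.1 LxW 64 34 longang 19.7 n 3878
px [292. 321.] world 434.2 27.8 z 47.0 LxW 64 36 longang 8.3 n 3017
clamp xy [-197.3 -107.4] z 88.2 toolang 19.8 shift [-0.0021  0.0033  0.1052] turn -0.0003 then shift [-0.0021  0.0033  0.1052] t 17.57
```

move_arm --commands '[[[-0.002,0.003,0.035],[0,0,0],0],[[0,0,0.04],[0,0,0],0],[[0,0,0.03],[0,0,0],0],[[0,0,0],[0,0,0],0],[[0,0,0],[0,0,0],0.5],[[0,0,0],[0,0,0],0.5],[[0,0,0],[0,0,0],0.5]]'

```text
time_s: 18.45
tool_pos: [424.3, 124.1, -16.0]
ee_rot: [0.001, 0.575, 0.818, 0.001]
ft_force: [0.5, 0.7, 6.8]
width: 63.3
gripper_force: 34.5
```

move_arm --commands '[[[0,0,-0.05],[0,0,0],0.5],[[0,0,-0.05],[0,0,0.136],0.5],[[0,0,-0.03],[0,0,0.136],0.5],[[0,0,0],[0,0,0.136],0.5],[[0,0.05,0],[0,0,0],0.5],[[0.004,0.05,0],[0,0,0],0.5],[[0.007,0.05,0],[0,0,0],0.5],[[0.007,0.044,0],[0,0,0],0.5],[[0,0,0],[0,0,0],0.5],[[0,0,0],[0,0,0],0.5]]'

```text
time_s: 19.7
tool_pos: [616.5, 130.0, 112.3]
ee_rot: [-0.001, 0.728, 0.685, -0.001]
ft_force: [-0.5, 0.9, -1.2]
width: 63.6
gripper_force: 34.4
```

Run:
```python
from h import *
go(world((0,-90)),16.5,-3.6)
p,X=wcloud('w13'); z=X[...,2]; y=yellow(p)
print('placed');blobs(y&(z>70)&(z<84),X); print('st'); blobs(y&(z>40)&(z<56),X)
print('held');blobs(y&(z>130)&(z<190),X)
```

```text
clamp xy [ -1.9 -89.9] z 112.3 toolang -3.5 shift [-0.0001  0.0022  0.0958] turn 0.0016 then shift [-0.0001  0.0022  0.0958] t 19.7
placed
px [322. 136.] world 623.8 184.0 z 79.1 LxW 69 65 longang 86.4 n 10091
px [582. 257.] world 811.8 87.5 z 78.4 LxW 18 12 longang 7.6 n 263
px [318. 327.] world 612.8 35.0 z 75.4 LxW 49 2 longang -3.1 n 62
st
px [ 99. 315.] world 414.0 39.2 z 47.1 LxW 36 15 longang 36.6 n 357
px [170. 391.] world 464.1 -52.0 z 49.3 LxW 45 4 longang -2.6 n 433
held
px [312. 235.] world 620.0 146.4 z 153.5 LxW 67 6 longang -7.5 n 3215
px [317. 290.] world 618.4 130.4 z 175.4 LxW 66 34 longang -3.6 n 11035
```

move_arm --commands '[[[0,0.002,0.04],[0,0,0],0.5],[[0,0,0.04],[0,0,0],0.5],[[0,0,0.0155],[0,0,0],0.5],[[0,0,0],[0,0,0],0.5],[[0,0,0],[0,0,0],0],[[0,0,0],[0,0,0],0],[[0,0,0],[0,0,0],0],[[0,0,-0.05],[0,0,0],0],[[0,0,-0.05],[0,0,0],0],[[0,0,0],[0,0,0],0]]'

```text
time_s: 21.0
tool_pos: [624.0, 130.2, 122.2]
ee_rot: [0.004, 0.728, 0.685, 0.004]
ft_force: [-0.1, -0.8, -1.0]
width: 85.4
gripper_force: 0.0
```

move_arm --commands '[[[-0.035,-0.055,0],[0,0,0],0],[[-0.04,-0.06,0],[0,0,0],0],[[-0.035,-0.06,0],[0,0,0],0],[[0,0,0.01],[0,0,-0.105],0],[[0,0,0.01],[0,0,-0.105],0],[[0,0,0.01],[0,0,0],0],[[0,0,0],[0,0,0],0],[[0,0,0],[0,0,0],0]]'

```text
time_s: 22.0
tool_pos: [455.7, 40.2, 87.1]
ee_rot: [-0.0, 0.653, 0.758, -0.0]
ft_force: [-0.6, 0.5, 0.2]
width: 84.7
gripper_force: 0.0
```

Run:
```python
from h import *
p,X=wcloud('w14'); z=X[...,2]; y=yellow(p)
print('placed');blobs(y&(z>70)&(z<82),X); print('st'); blobs(y&(z>40)&(z<56),X)
print('lids');blobs(y&(z>84)&(z<98),X,200);print('grips');blobs((z>100)&(z<115),X,40)
go((434.2,27.8),-17,8.3)
```

```text
placed
px [606.  88.] world 616.7 151.5 z 78.8 LxW 77 57 longang 87.0 n 9605
px [295. 345.] world 462.7 -52.0 z 75.1 LxW 74 3 longang -1.0 n 897
px [391. 357.] world 526.7 -53.1 z 74.2 LxW 25 3 longang -1.5 n 269
st
px [553.  67.] world 592.8 157.0 z 48.0 LxW 86 14 longang -89.1 n 2249
px [572. 148.] world 622.2 112.8 z 49.0 LxW 43 0 longang -3.5 n 70
px [285. 224.] world 434.4 27.5 z 47.1 LxW 64 34 longang 8.1 n 3833
px [341. 327.] world 494.2 -52.6 z 48.1 LxW 137 3 longang -1.0 n 2029
lids
grips
clamp xy [-156.6 -189.6] z 87.3 toolang 8.5 shift [-0.0091 -0.0233  0.1042] turn 0.0036 then shift [-0.0092 -0.0232  0.1042] t 22.05
```

move_arm --commands '[[[-0.0092,-0.0233,0.02],[0,0,0.004],0],[[0,0,0.05],[0,0,0],0],[[0,0,0.034],[0,0,0],0],[[0,0,0],[0,0,0],0],[[0,0,0],[0,0,0],0.5],[[0,0,0],[0,0,0],0.5],[[0,0,0],[0,0,0],0.5]]'

```text
time_s: 22.92
tool_pos: [434.9, 27.5, -15.5]
ee_rot: [0.001, 0.654, 0.756, 0.001]
ft_force: [-0.2, 1.1, 5.8]
width: 63.3
gripper_force: 34.7
```

move_arm --commands '[[[0,0,-0.05],[0,0,0],0.5],[[0,0,-0.05],[0,0,0.103],0.5],[[0,0,-0.03],[0,0,0.103],0.5],[[0,0.04,0],[0,0,0],0.5],[[0.02,0.045,0],[0,0,0],0.5],[[0.03,0.045,0],[0,0,0],0.5],[[0.03,0.045,0],[0,0,0],0.5],[[0,0,0],[0,0,0],0.5],[[0,0,0],[0,0,0],0.5]]'

```text
time_s: 24.05
tool_pos: [612.0, 96.9, 112.9]
ee_rot: [-0.001, 0.728, 0.685, -0.001]
ft_force: [-0.5, -0.5, -2.0]
width: 63.3
gripper_force: 34.6
```

Run:
```python
from h import *
go(world((0,-126)),16.5,-3.6)
p,X=wcloud('w15'); z=X[...,2]; y=yellow(p)
print('placed');blobs(y&(z>70)&(z<84),X)
print('held');blobs(y&(z>165)&(z<190),X)
```

```text
clamp xy [  -4.3 -123.3] z 112.9 toolang -3.5 shift [-0.0027  0.0045  0.0964] turn 0.0023 then shift [-0.0027  0.0045  0.0964] t 24.05
placed
px [327.  55.] world 625.4 201.3 z 79.1 LxW 64 34 longang -3.6 n 6252
px [325. 113.] world 622.2 166.5 z 79.1 LxW 64 33 longang -3.5 n 5264
px [325. 168.] world 620.3 130.3 z 79.1 LxW 64 34 longang -3.5 n 4630
px [596. 214.] world 812.2 85.2 z 78.4 LxW 19 12 longang -14.9 n 283
px [173. 393.] world 480.7 -52.3 z 82.3 LxW 39 2 longang -1.8 n 125
held
px [314. 247.] world 612.3 113.6 z 166.5 LxW 18 1 longang -3.0 n 113
px [316. 290.] world 613.2 96.9 z 175.5 LxW 65 35 longang -3.6 n 10976
```

move_arm --commands '[[[-0.0015,0.004,0.04],[0,0,0],0.5],[[0,0,0.04],[0,0,0],0.5],[[0,0,0.0155],[0,0,0],0.5],[[0,0,0],[0,0,0],0.5],[[0,0,0],[0,0,0],0],[[0,0,0],[0,0,0],0],[[0,0,0],[0,0,0],0],[[0,0,-0.06],[0,0,0],0],[[0,0,-0.06],[0,0,0],0],[[-0.04,-0.04,-0.04],[0,0,0],0],[[-0.06,-0.04,-0.03],[0,0,0],0],[[-0.06,-0.03,-0.03],[0,0,0],0]]'

```text
time_s: 25.6
tool_pos: [514.3, -34.8, 224.6]
ee_rot: [0.0, 0.728, 0.686, 0.0]
ft_force: [1.4, -1.1, 0.0]
width: 85.1
gripper_force: 0.0
```

move_arm --commands '[[[-0.05,0,0],[0,0,0],0],[[0,0,0],[0,0,0],0],[[0,0,0],[0,0,0],0]]'

```text
time_s: 25.98
tool_pos: [512.4, -83.7, 223.3]
ee_rot: [-0.0, 0.729, 0.685, 0.0]
ft_force: [-0.4, -0.2, -0.2]
width: 85.4
gripper_force: 0.0
```

Run:
```python
from h import *
p,X=wcloud('w16'); z=X[...,2]; y=yellow(p)
print('placed');blobs(y&(z>70)&(z<83),X)
print('lids');blobs(y&(z>84)&(z<98),X,200);print('grips');blobs((z>100)&(z<115),X,40)
go((450,-100),60,-3.6)
```

```text
placed
px [417.   1.] world 615.9 77.6 z 76.8 LxW 62 2 longang -3.9 n 232
px [350. 344.] world 538.6 -291.4 z 79.5 LxW 49 3 longang 1.0 n 151
lids
px [302. 196.] world 494.1 -97.5 z 90.8 LxW 140 91 longang -1.2 n 11054
px [304. 297.] world 487.9 -216.8 z 90.8 LxW 139 93 longang 1.7 n 8415
grips
px [248. 204.] world 444.4 -96.1 z 108.3 LxW 34 14 longang 88.0 n 508
px [576. 242.] world 779.7 -153.7 z 107.8 LxW 108 52 longang 46.4 n 1229
px [256. 310.] world 437.9 -217.4 z 108.2 LxW 34 14 longang -88.5 n 406
px [637. 384.] world 880.5 -348.2 z 103.1 LxW 28 5 longang -89.2 n 104
clamp xy [ -92.4 -309.1] z 223.1 toolang -3.5 shift [-0.0207 -0.0611  0.1631] turn 0.0022 then shift [-0.0209 -0.0611  0.1631] t 26.02
```

View pics/w16_full.png

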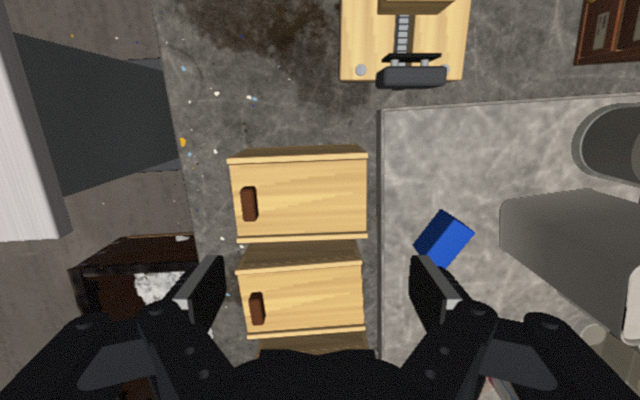

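move_arm --commands '[[[-0.008,-0.034,0.04],[0,0,0],0.55],[[-0.0085,-0.034,0.04],[0,0,0],0.55],[[0,0,0.03],[0,0,-0.042],0.55],[[0,0,0],[0,0,0],0.55],[[0,0,0],[0,0,0],0.55]]' --grip_force 25

```text
time_s: 26.65
tool_pos: [445.1, -96.0, 114.0]
ee_rot: [0.001, 0.713, 0.701, 0.0]
ft_force: [1.0, -0.9, 0.2]
width: 38.3
gripper_force: 0.0
```

Run:
```python
from h import *
go((444.4,-96.1),65,-1.2)
```

```text
clamp xy [-158.8 -326.2] z 114.0 toolang -1.0 shift [-0.0001 -0.0007  0.049 ] turn 0.0029 then shift [-0.0001 -0.0007  0.049 ] t 26.65
```

move_arm --commands '[[[0,0,0.025],[0,0,0],0.55],[[0,0,0.022],[0,0,0],0.55],[[0,0,0],[0,0,0],0.9],[[0,0,0],[0,0,0],0.9],[[0,0,0],[0,0,0],0.9],[[0,0,0],[0,0,0],0.9]]'

```text
time_s: 27.4
tool_pos: [444.7, -96.4, 67.1]
ee_rot: [0.001, 0.714, 0.7, 0.001]
ft_force: [1.6, 2.0, 0.3]
width: 13.0
gripper_force: 28.5
```

Lid grip held. I'll slide it open.

move_arm --commands '[[[0,0.02,0],[0,0,0],0.9],[[0,0.025,0],[0,0,0],0.9],[[0,0.03,0],[0,0,0],0.9],[[0,0.03,0],[0,0,0],0.9],[[0,0.008,0],[0,0,0],0.9],[[0,0,0],[0,0,0],0.9],[[0,0,0],[0,0,0],0.55],[[0,0,0],[0,0,0],0.55],[[0,0,-0.05],[0,0,0],0.55],[[0,-0.03,-0.05],[0,0,0],0.55],[[0,-0.03,-0.02],[0,0,0],0.55],[[0,0,0],[0,0,0],0.55]]'

```text
time_s: 28.9
tool_pos: [495.1, -97.4, 187.7]
ee_rot: [0.001, 0.714, 0.7, 0.0]
ft_force: [0.4, -0.8, -0.6]
width: 38.4
gripper_force: 0.0
```

Run:
```python
from h import *
p,X=wcloud('w17'); z=X[...,2]
print('grips');blobs((z>100)&(z<115),X,40)
m=(X[...,0]>430)&(X[...,0]<560)&(X[...,1]>-137)&(X[...,1]<-58)
print('inside');blobs(m&(z>12)&(z<78),X,40);print('top'); blobs(m&(z>73)&(z<85),X,20)
cv2.imwrite('pics/w17c.png',cv2.resize(p[100:400,120:440],None,fx=2,fy=2))
```

```text
grips
px [388. 197.] world 558.0 -98.9 z 108.3 LxW 35 15 longang 88.8 n 679
px [606. 265.] world 760.0 -169.4 z 107.6 LxW 78 30 longang 72.3 n 1305
inside
px [252. 169.] world 430.5 -82.2 z 51.9 LxW 46 1 longang 88.9 n 488
px [291. 183.] world 469.1 -96.6 z 70.7 LxW 26 25 longang 39.3 n 783
px [294. 219.] world 473.5 -136.1 z 49.1 LxW 87 2 longang -1.2 n 1531
top
px [246. 173.] world 430.6 -82.7 z 79.3 LxW 49 1 longang 89.8 n 145
px [291. 229.] world 473.0 -136.2 z 79.6 LxW 85 2 longang -1.2 n 381
```

View pics/w17c.png

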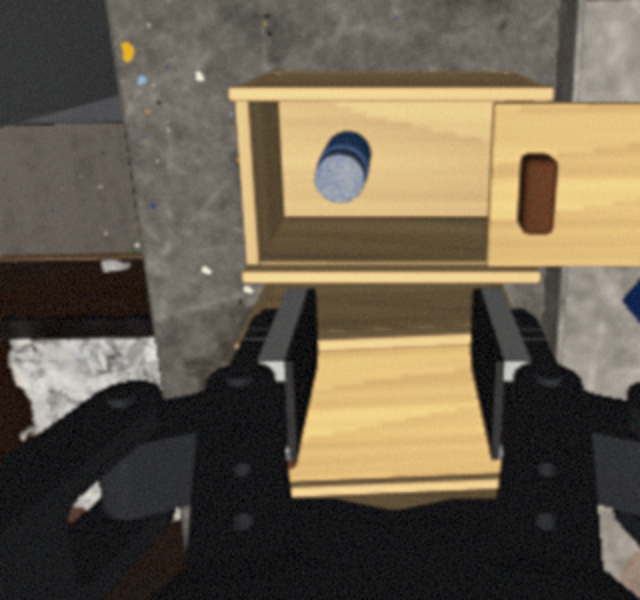

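This box holds the bottle (crop (342,165)). I'll shut it again.

move_arm --commands '[[[-0.001,0.04,0.04],[0,0,0],0.55],[[0,0.023,0.04],[0,0,0],0.55],[[0,0,0.025],[0,0,0],0.55],[[0,0,0.015],[0,0,0],0.55],[[0,0,0],[0,0,0],0.9],[[0,0,0],[0,0,0],0.9],[[0,0,0],[0,0,0],0.9],[[0,0,0],[0,0,0],0.9]]'

```text
time_s: 29.95
tool_pos: [558.5, -99.4, 65.8]
ee_rot: [-0.001, 0.714, 0.7, -0.001]
ft_force: [-2.4, -1.5, -12.4]
width: 13.1
gripper_force: 27.9
```

move_arm --commands '[[[0,-0.02,0],[0,0,0],0.9],[[0,-0.025,0],[0,0,0],0.9],[[0,-0.03,0],[0,0,0],0.9],[[0,-0.03,0],[0,0,0],0.9],[[0,-0.008,0],[0,0,0],0.9],[[0,-0.002,0],[0,0,0],0.9],[[0,0,0],[0,0,0],0.55],[[0,0,0],[0,0,0],0.55],[[0,0,-0.04],[0,0,0],0.55],[[-0.06,0,-0.04],[0,0,-0.025],0.55],[[-0.06,0,0],[0,0,-0.025],0.55],[[0,0,0],[0,0,0],0.55]]'

```text
time_s: 31.45
tool_pos: [447.1, -215.2, 143.6]
ee_rot: [0.005, 0.698, 0.716, 0.0]
ft_force: [-0.2, 0.4, 0.0]
width: 38.6
gripper_force: 0.0
```

Run:
```python
from h import *
p,X=wcloud('w18'); z=X[...,2]
print('grips');blobs((z>100)&(z<115),X,40)
go((437.9,-217.4),67,1.7)
```

```text
grips
px [317.  31.] world 445.2 -97.0 z 108.3 LxW 33 14 longang 88.9 n 1405
px [302. 217.] world 437.8 -217.6 z 108.3 LxW 33 14 longang -88.6 n 870
px [310. 344.] world 445.0 -332.5 z 107.8 LxW 19 14 longang -85.3 n 311
clamp xy [-151.  -442.1] z 142.6 toolang 1.6 shift [-0.0049 -0.0081  0.0756] turn -0.0022 then shift [-0.0048 -0.0081  0.0756] t 31.5
```

move_arm --commands '[[[-0.0035,-0.0085,0.03],[0,0,0],0.55],[[0,0,0.045],[0,0,0],0.55],[[0,0,0],[0,0,0],0.55],[[0,0,0],[0,0,0],0.9],[[0,0,0],[0,0,0],0.9],[[0,0,0],[0,0,0],0.9],[[0,0,0],[0,0,0],0.9]]'

```text
time_s: 32.38
tool_pos: [437.1, -213.3, 67.5]
ee_rot: [0.002, 0.696, 0.718, 0.001]
ft_force: [1.7, 4.0, 7.8]
width: 13.0
gripper_force: 29.1
```

move_arm --commands '[[[0,0.02,0],[0,0,0],0.9],[[0,0.025,0],[0,0,0],0.9],[[0,0.03,0],[0,0,0],0.9],[[0,0.03,0],[0,0,0],0.9],[[0,0.008,0],[0,0,0],0.9],[[0,0,0],[0,0,0],0.9],[[0,0,0],[0,0,0],0.55],[[0,0,0],[0,0,0],0.55],[[0,0,-0.05],[0,0,0],0.55],[[0,-0.03,-0.05],[0,0,0],0.55],[[0,-0.03,-0.02],[0,0,0],0.55],[[0,0,0],[0,0,0],0.55]]'

```text
time_s: 33.88
tool_pos: [487.4, -211.9, 187.5]
ee_rot: [0.001, 0.697, 0.717, -0.0]
ft_force: [0.3, 0.2, 1.0]
width: 38.0
gripper_force: 0.0
```

Run:
```python
from h import *
p,X=wcloud('w19'); z=X[...,2]
print('grips');blobs((z>100)&(z<115),X,40)
m=(X[...,0]>426)&(X[...,0]<538)&(X[...,1]>-255)&(X[...,1]<-180)
print('inside');blobs(m&(z>12)&(z<78),X,40);print('top'); blobs(m&(z>70)&(z<88),X,20)
cv2.imwrite('pics/w19c.png',cv2.resize(p[100:400,120:440],None,fx=2,fy=2))
```

```text
grips
px [264.  49.] world 445.5 -96.8 z 108.3 LxW 34 14 longang 88.2 n 972
px [634. 180.] world 755.7 -182.9 z 104.4 LxW 64 9 longang -77.0 n 664
px [389. 203.] world 550.7 -214.7 z 108.2 LxW 34 14 longang -89.2 n 671
px [272. 327.] world 446.4 -340.3 z 108.1 LxW 34 12 longang -87.2 n 275
px [597. 348.] world 777.1 -356.5 z 107.4 LxW 80 19 longang 27.3 n 1138
inside
px [352. 223.] world 523.2 -254.5 z 51.9 LxW 30 1 longang 0.0 n 332
top
px [354. 233.] world 525.4 -254.5 z 77.2 LxW 19 1 longang 0.0 n 71
```

View pics/w19c.png

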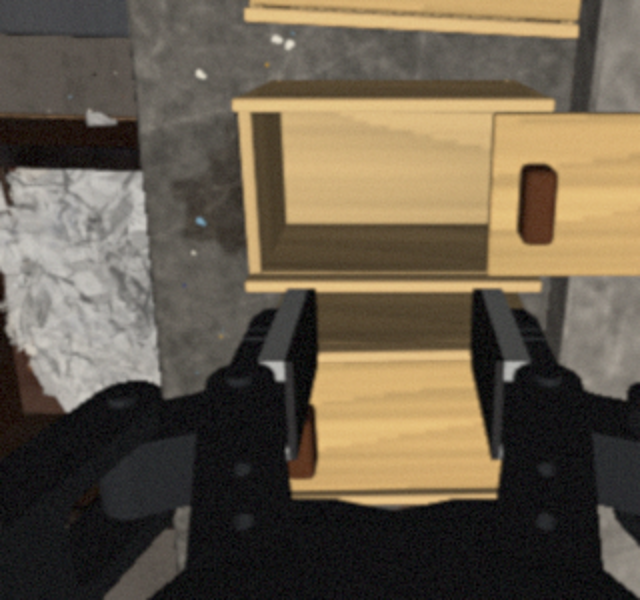

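This box is empty, so I'll shut it. The block must be in the third box.

move_arm --commands '[[[-0.004,0.04,0.04],[0,0,0],0.55],[[0,0.023,0.04],[0,0,0],0.55],[[0,0,0.025],[0,0,0],0.55],[[0,0,0.015],[0,0,0],0.55],[[0,0,0],[0,0,0],0.9],[[0,0,0],[0,0,0],0.9],[[0,0,0],[0,0,0],0.9],[[0,0,0],[0,0,0],0.9]]'

```text
time_s: 34.92
tool_pos: [551.4, -213.4, 65.6]
ee_rot: [-0.0, 0.696, 0.718, -0.0]
ft_force: [1.6, 0.2, -13.1]
width: 13.1
gripper_force: 28.1
```

move_arm --commands '[[[0,-0.02,0],[0,0,0],0.9],[[0,-0.025,0],[0,0,0],0.9],[[0,-0.03,0],[0,0,0],0.9],[[0,-0.03,0],[0,0,0],0.9],[[0,-0.008,0],[0,0,0],0.9],[[0,-0.002,0],[0,0,0],0.9],[[0,0,0],[0,0,0],0.55],[[0,0,0],[0,0,0],0.55],[[0,0,-0.04],[0,0,0],0.55],[[-0.06,0.005,-0.04],[0,0,0],0.55],[[-0.06,0.005,0],[0,0,0],0.55],[[0,0,0],[0,0,0],0.55]]'

```text
time_s: 36.42
tool_pos: [452.0, -334.9, 143.2]
ee_rot: [0.005, 0.697, 0.717, -0.001]
ft_force: [-0.6, -0.2, 0.2]
width: 38.4
gripper_force: 0.0
```

Run:
```python
from h import *
p,X=wcloud('w20'); z=X[...,2]
print('grips');blobs((z>100)&(z<115),X,40);print('lid');blobs(yellow(p)&(z>84)&(z<98),X,200)
go((445.5,-338),67,1.7)
```

```text
grips
px [297.  33.] world 437.6 -218.3 z 108.4 LxW 34 14 longang -88.8 n 1411
px [306. 221.] world 445.6 -340.3 z 108.3 LxW 33 14 longang -87.7 n 861
lid
px [379.  55.] world 487.8 -228.0 z 90.8 LxW 139 68 longang 1.9 n 21078
px [375. 208.] world 495.4 -338.5 z 90.8 LxW 139 91 longang 2.7 n 18690
clamp xy [-138.6 -560.7] z 142.1 toolang 1.6 shift [-0.0063 -0.0053  0.0751] turn -0.001 then shift [-0.0063 -0.0053  0.0751] t 36.48
```

move_arm --commands '[[[-0.008,-0.005,0.03],[0,0,-0.016],0.55],[[0,0,0.045],[0,0,0],0.55],[[0,0,0],[0,0,0],0.55],[[0,0,0],[0,0,0],0.9],[[0,0,0],[0,0,0],0.9],[[0,0,0],[0,0,0],0.9],[[0,0,0],[0,0,0],0.9]]'

```text
time_s: 37.35
tool_pos: [445.7, -337.0, 67.3]
ee_rot: [0.001, 0.69, 0.723, 0.0]
ft_force: [1.6, 3.7, 6.5]
width: 12.9
gripper_force: 28.9
```

move_arm --commands '[[[0,0.02,0],[0,0,0],0.9],[[0,0.025,0],[0,0,0],0.9],[[0,0.03,0],[0,0,0],0.9],[[0,0.03,0],[0,0,0],0.9],[[0,0.008,0],[0,0,0],0.9],[[0,0,0],[0,0,0],0.9],[[0,0,0],[0,0,0],0.55],[[0,0,0],[0,0,0],0.55],[[0,0,-0.05],[0,0,0],0.55],[[0,-0.03,-0.05],[0,0,0],0.55],[[0,-0.03,-0.02],[0,0,0],0.55],[[0,0,0],[0,0,0],0.55]]'

```text
time_s: 38.85
tool_pos: [496.7, -335.3, 187.5]
ee_rot: [0.001, 0.691, 0.723, -0.0]
ft_force: [0.5, -0.2, -0.3]
width: 38.6
gripper_force: 0.0
```

Run:
```python
from h import *
p,X=wcloud('w21'); z=X[...,2]
print('grips');blobs((z>100)&(z<115),X,40)
m=(X[...,0]>434)&(X[...,0]<544)&(X[...,1]>-376)&(X[...,1]<-302)
print('inside');blobs(m&(z>12)&(z<78),X,40);print('top'); blobs(m&(z>72)&(z<88),X,20);print('foot'); blobs(m&(z>36)&(z<48),X,20)
cv2.imwrite('pics/w21c.png',cv2.resize(p[100:400,120:440],None,fx=2,fy=2))
go((490,-340),67,2.6)
```

```text
grips
px [244.  44.] world 437.8 -218.4 z 108.3 LxW 34 14 longang -88.0 n 995
px [388. 200.] world 559.7 -335.5 z 108.1 LxW 34 14 longang -87.5 n 677
px [597. 259.] world 757.0 -383.0 z 107.5 LxW 80 36 longang 68.6 n 1305
inside
px [300. 180.] world 479.4 -338.3 z 42.8 LxW 64 16 longang 6.1 n 999
px [352. 222.] world 535.3 -375.4 z 50.3 LxW 17 1 longang 0.0 n 224
top
px [298. 192.] world 479.6 -338.2 z 80.8 LxW 26 16 longang 6.6 n 478
px [357. 232.] world 538.2 -375.5 z 77.8 LxW 11 1 longang -0.0 n 50
foot
px [300. 182.] world 479.4 -338.3 z 42.9 LxW 64 16 longang 6.1 n 584
px [352. 219.] world 537.6 -375.6 z 41.5 LxW 13 1 longang 0.6 n 42
clamp xy [ -91.6 -561.3] z 186.2 toolang 2.6 shift [-0.0047 -0.0077  0.1192] turn -0.0002 then shift [-0.0047 -0.0077  0.1192] t 38.9
```

View pics/w21c.png

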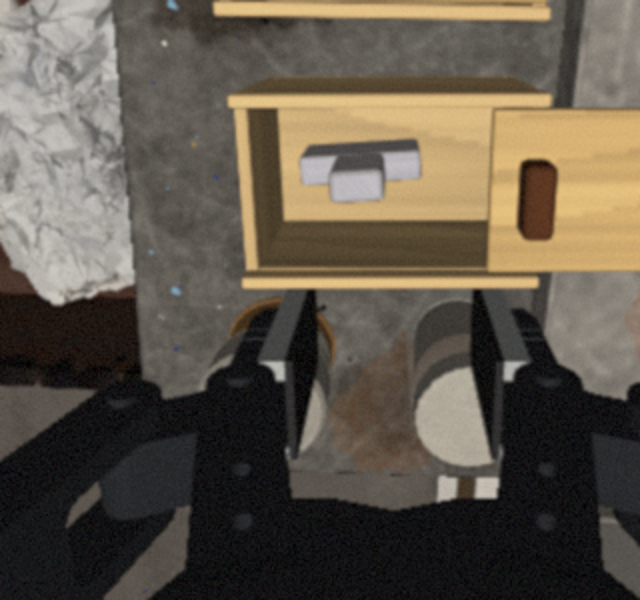

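The block is foot down at crop (358,170), world (479.5,-338.2), at 6°. I'll grip its tab.

move_arm --commands '[[[-0.002,-0.018,0.04],[0,0,-0.065],0.45],[[0,0,0.04],[0,0,0],0.45],[[0,0,0.04],[0,0,0],0.45],[[0,0,0.036],[0,0,0],0.45],[[0,0,0],[0,0,0],0.45],[[0,0,0],[0,0,0],0.85],[[0,0,0],[0,0,0],0.85],[[0,0,0],[0,0,0],0.85],[[0,0,0],[0,0,0],0.85]]' --grip_force 40

```text
time_s: 40.02
tool_pos: [480.1, -337.4, 30.3]
ee_rot: [0.001, 0.667, 0.745, -0.0]
ft_force: [0.2, 0.0, -2.0]
width: 25.3
gripper_force: 42.1
```

move_arm --commands '[[[0,0,-0.05],[0,0,0],0.85],[[0,0,-0.05],[0,0,0],0.85],[[0,0,-0.04],[0,0,0.0875],0.85],[[0.01,0,0],[0,0,0.087],0.85],[[0.05,0.0135,0],[0,0,0],0.85],[[0.05,0.0135,0],[0,0,0],0.85],[[0.05,0.0135,0],[0,0,0],0.85],[[0.05,0.0135,0],[0,0,0],0.85],[[0.05,0.0135,0],[0,0,0],0.85],[[0.05,0.0135,0],[0,0,0],0.85],[[0.04,0.0135,0],[0,0,0],0.85],[[0.04,0.0135,0],[0,0,0],0.85]]'

```text
time_s: 41.52
tool_pos: [611.3, 46.9, 169.8]
ee_rot: [0.0, 0.729, 0.685, -0.0]
ft_force: [0.1, -1.1, -2.1]
width: 25.2
gripper_force: 42.1
```

move_arm --commands '[[[0,0,0],[0,0,0],0.85],[[0,0,0],[0,0,0],0.85]]'

```text
time_s: 41.78
tool_pos: [610.6, 45.0, 169.4]
ee_rot: [-0.0, 0.729, 0.685, -0.001]
ft_force: [0.3, -0.4, -2.1]
width: 25.2
gripper_force: 42.1
```

Run:
```python
from h import *
go(world((0,-155)),57,-3.6)
p,X=wcloud('w22'); z=X[...,2]
print('placed');blobs(yellow(p)&(z>70)&(z<83),X)
for a,b in((208,220),(170,184)): blobs((z>a)&(z<b)&(abs(X[...,1]-observe()['tool_pos'][1])<40),X)
cv2.imwrite('pics/w22c.png',cv2.resize(p[0:400,120:520],None,fx=1.4,fy=1.4))
```

```text
clamp xy [  -2.4 -175.1] z 169.4 toolang -3.6 shift [0.0201 0.0025 0.1124] turn 0.0006 then shift [0.0201 0.0025 0.1124] t 41.77
placed
px [321.  34.] world 623.0 172.9 z 79.0 LxW 65 48 longang -3.9 n 5717
px [322.  93.] world 620.3 130.1 z 79.1 LxW 64 34 longang -3.4 n 3453
px [321. 138.] world 617.6 94.4 z 79.1 LxW 64 33 longang -3.6 n 3090
px [551. 134.] world 811.4 84.9 z 78.3 LxW 18 12 longang -11.3 n 234
px [156. 299.] world 447.8 -51.6 z 78.7 LxW 44 2 longang -1.1 n 198
px [317. 257.] world 611.8 52.0 z 215.1 LxW 52 10 longang -4.0 n 1396
px [316. 235.] world 610.8 45.5 z 181.7 LxW 64 15 longang -3.1 n 1852
```

View pics/w22c.png

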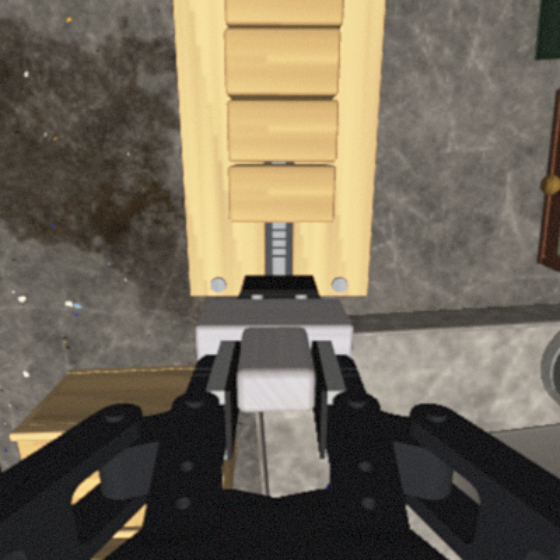

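The four staves are in a row and the block hangs over the jaw. I'll shift it 19.5 mm forward and lower it into the gap.

move_arm --commands '[[[0.0195,0.0025,0],[0,0,0],0.85],[[0,0,0],[0,0,0],0.85],[[0,0,0.04],[0,0,0],0.85],[[0,0,0.04],[0,0,0],0.85],[[0,0,0.0325],[0,0,0],0.85],[[0,0,0],[0,0,0],0.85],[[0,0,0],[0,0,0],0.85]]'

```text
time_s: 42.7
tool_pos: [615.2, 64.3, 57.2]
ee_rot: [0.0, 0.729, 0.685, 0.0]
ft_force: [0.2, 0.3, -1.6]
width: 25.3
gripper_force: 45.2
```

move_arm --commands '[[[0,0,0],[0,0,0],0.5],[[0,0,0],[0,0,0],0.5],[[0,0,-0.05],[0,0,0],0.5],[[0,0,-0.05],[0,0,0],0.5],[[0,0,-0.05],[0,0,0],0.5],[[-0.04,0,0],[0,0,0],0.5],[[0,0,0],[0,0,0],0.5]]'

```text
time_s: 43.58
tool_pos: [613.0, 22.6, 208.7]
ee_rot: [0.001, 0.73, 0.684, 0.001]
ft_force: [-0.1, 0.3, -0.5]
width: 42.4
gripper_force: 0.0
```

Run:
```python
from h import *
p,X=wcloud('w23'); z=X[...,2]
print('placed');blobs(yellow(p)&(z>70)&(z<83),X)
print('tab');blobs((z>100)&(z<112),X,40); print('foot'); blobs((z>63)&(z<73),X,60); print('jaw'); blobs((z>83)&(z<90),X,60)
go((559.7,-335.5),67,2.5)
```

```text
placed
px [315.  24.] world 622.5 167.4 z 79.0 LxW 65 37 longang -3.7 n 3509
px [316.  70.] world 620.3 129.7 z 79.1 LxW 64 34 longang -3.6 n 2835
px [316. 110.] world 617.6 94.2 z 79.1 LxW 64 34 longang -3.8 n 2541
px [521. 106.] world 811.8 84.8 z 78.3 LxW 18 14 longang -11.5 n 196
px [197. 260.] world 477.9 -52.1 z 77.5 LxW 104 2 longang -1.2 n 431
px [279. 288.] world 563.4 -98.1 z 77.6 LxW 89 3 longang -90.0 n 151
px [272. 345.] world 547.4 -170.6 z 76.2 LxW 21 7 longang -16.5 n 119
tab
px [577. 101.] world 865.4 84.9 z 101.2 LxW 132 95 longang -89.4 n 6137
px [620. 101.] world 878.3 87.1 z 101.1 LxW 74 39 longang -77.6 n 3041
px [316. 147.] world 616.0 63.3 z 106.7 LxW 25 16 longang -4.1 n 533
px [556. 246.] world 849.9 -53.6 z 106.2 LxW 89 36 longang 56.7 n 862
px [538. 321.] world 838.7 -132.4 z 106.2 LxW 63 5 longang 1.8 n 471
px [630. 356.] world 944.1 -183.6 z 106.3 LxW 36 4 longang 89.5 n 306
px [178. 395.] world 441.0 -207.9 z 106.6 LxW 18 14 longang -33.8 n 150
foot
px [530.  66.] world 822.5 119.8 z 68.1 LxW 60 6 longang 89.9 n 467
px [315.  48.] world 621.4 149.3 z 68
[... 635 characters left out ...]
.0 n 333
px [598. 338.] world 944.2 -193.8 z 67.9 LxW 16 3 longang -88.8 n 81
px [271. 341.] world 547.0 -171.4 z 67.9 LxW 27 12 longang -27.1 n 118
jaw
px [539. 100.] world 822.5 84.9 z 86.5 LxW 129 6 longang 89.8 n 777
px [315. 195.] world 611.3 14.3 z 86.8 LxW 59 18 longang -3.8 n 1028
px [543. 238.] world 849.2 -51.9 z 86.5 LxW 86 32 longang 54.9 n 425
px [192. 264.] world 476.3 -51.7 z 87.0 LxW 101 2 longang -1.0 n 249
px [524. 309.] world 834.9 -132.5 z 86.6 LxW 63 3 longang 3.8 n 244
px [613. 347.] world 944.2 -189.9 z 86.8 LxW 22 3 longang 89.0 n 100
clamp xy [   0.8 -196.1] z 207.9 toolang -3.7 shift [-0.3621 -0.0296  0.1408] turn -0.1084 then shift [-0.3567 -0.0686  0.1408] t 43.62
```

Everything stands on the bed. Now I'll shut the third box.

move_arm --commands '[[[-0.05,-0.004,0],[0,0,0],0.55],[[-0.052,-0.0043,0],[0,0,0],0.55],[[-0.052,-0.0043,0],[0,0,0],0.55],[[-0.052,-0.0043,0],[0,0,0],0.55],[[-0.052,-0.0043,0],[0,0,0],0.55],[[-0.052,-0.0043,0],[0,0,0],0.55],[[-0.052,-0.0043,0.02],[0,0,0],0.55],[[0,0,0.04],[0,0,-0.108],0.55],[[0,0,0],[0,0,0],0.55],[[0,0,0],[0,0,0],0.55]]'

```text
time_s: 44.88
tool_pos: [560.8, -334.0, 147.7]
ee_rot: [0.0, 0.691, 0.723, 0.0]
ft_force: [0.1, -0.2, 0.7]
width: 38.4
gripper_force: 0.0
```

Run:
```python
from h import *
go((559.7,-335.5),67,2.5)
```

```text
clamp xy [ -28.3 -556.4] z 147.7 toolang 2.6 shift [-0.0015 -0.0012  0.0807] turn 0.0014 then shift [-0.0015 -0.0012  0.0807] t 44.88
```

move_arm --commands '[[[-0.0015,-0.001,0.04],[0,0,0],0.55],[[0,0,0.04],[0,0,0],0.55],[[0,0,0],[0,0,0],0.55],[[0,0,0],[0,0,0],0.9],[[0,0,0],[0,0,0],0.9],[[0,0,0],[0,0,0],0.9],[[0,0,0],[0,0,0],0.9]]' --grip_force 25

```text
time_s: 45.75
tool_pos: [560.0, -337.1, 69.9]
ee_rot: [0.002, 0.691, 0.723, 0.0]
ft_force: [-2.5, -0.3, 6.7]
width: 12.7
gripper_force: 27.6
```

move_arm --commands '[[[0,-0.02,0],[0,0,0],0.9],[[0,-0.025,0],[0,0,0],0.9],[[0,-0.03,0],[0,0,0],0.9],[[0,-0.03,0],[0,0,0],0.9],[[0,-0.008,0],[0,0,0],0.9],[[0,-0.002,0],[0,0,0],0.9],[[0,0,0],[0,0,0],0.55],[[0,0,0],[0,0,0],0.55],[[0,0,-0.05],[0,0,0],0.2],[[0,0,-0.06],[0,0,0],0],[[0,0,-0.06],[0,0,0],0],[[0.05,0,-0.04],[0,0,0],0]]'

```text
time_s: 47.25
tool_pos: [443.8, -296.1, 279.5]
ee_rot: [0.004, 0.692, 0.722, -0.0]
ft_force: [0.3, 0.6, 0.8]
width: 85.6
gripper_force: 0.0
```

Run:
```python
from h import *
p,X=wcloud('w24'); z=X[...,2]
blobs((z>100)&(z<115)&(X[...,0]<600),X,40)
go(world((0,80)),170,-93.6+180); print(observe()['q'].round(2))
```

```text
px [312. 103.] world 437.6 -218.3 z 108.3 LxW 34 14 longang -88.3 n 444
px [315. 212.] world 445.7 -340.5 z 108.3 LxW 34 13 longang -87.5 n 337
clamp xy [-148.1 -518.6] z 283.4 toolang 2.6 shift [0.5793 0.2115 0.1134] turn -1.4618 then shift [-0.1473  0.5989  0.1134] t 47.3
[-0.79  0.3   1.57  0.    1.27 -0.84]
```

All three lids are shut. Next I'll turn the tool and go above the trigger and handle.

move_arm --commands '[[[0,0,0],[0,0,-0.1827],0],[[0,0,0],[0,0,-0.1827],0],[[0,0,0],[0,0,-0.1827],0],[[0,0,0],[0,0,-0.1827],0],[[0,0,0],[0,0,-0.1827],0],[[0,0,0],[0,0,-0.1827],0],[[0,0,0],[0,0,-0.1827],0],[[0,0,0],[0,0,-0.1827],0]]'

```text
time_s: 48.3
tool_pos: [442.0, -292.5, 275.6]
ee_rot: [-0.0, 0.029, 1.0, 0.0]
ft_force: [0.3, -0.5, 0.2]
width: 85.2
gripper_force: 0.0
```

move_arm --commands '[[[-0.015,0.058,0],[0,0,0],0],[[-0.015,0.058,0],[0,0,0],0],[[-0.015,0.058,0],[0,0,0],0],[[-0.015,0.058,0],[0,0,0],0],[[-0.015,0.058,0],[0,0,0],0],[[-0.015,0.058,0],[0,0,0],0],[[-0.015,0.058,0],[0,0,0],0],[[-0.015,0.058,0],[0,0,0],0],[[-0.015,0.058,0],[0,0,0],0],[[0,0,0],[0,0,0],0],[[0,0,0],[0,0,0],0]]'

```text
time_s: 49.68
tool_pos: [609.5, 219.4, 275.2]
ee_rot: [-0.001, 0.032, 1.0, -0.001]
ft_force: [-1.0, -0.5, -0.3]
width: 85.7
gripper_force: 0.0
```

Run:
```python
from h import *
p,X=wcloud('w25'); z=X[...,2]
print('posts');blobs((z>150)&(z<170)&(X[...,0]<700),X,30); print('jaws'); blobs((z>82)&(z<91)&(X[...,0]<700),X,150)
go(world((0,86)),70,86.4)
cv2.imwrite('pics/w25c.png',p)
```

```text
posts
px [616.  20.] world 480.4 483.9 z 150.6 LxW 31 5 longang -0.7 n 114
px [608.  65.] world 515.6 483.9 z 150.7 LxW 39 4 longang -1.2 n 134
px [601.  98.] world 543.6 484.2 z 150.5 LxW 15 3 longang 4.1 n 49
px [590. 157.] world 602.4 483.8 z 150.6 LxW 89 5 longang -0.1 n 234
px [620. 172.] world 615.3 513.0 z 159.8 LxW 67 25 longang -2.1 n 1250
px [418. 201.] world 629.2 318.7 z 161.2 LxW 25 24 longang 1.7 n 596
px [370. 200.] world 627.0 271.2 z 157.2 LxW 22 12 longang -1.7 n 259
px [577. 227.] world 670.7 484.2 z 150.5 LxW 43 4 longang -1.3 n 92
px [612. 241.] world 680.7 518.8 z 159.8 LxW 55 13 longang -58.3 n 862
jaws
px [62. 81.] world 495.1 -52.2 z 87.0 LxW 140 4 longang -1.2 n 770
px [28. 96.] world 495.0 -99.9 z 90.3 LxW 139 80 longang -1.1 n 4248
px [147. 184.] world 611.5 14.6 z 86.7 LxW 59 19 longang -3.7 n 743
px [325. 184.] world 624.1 228.6 z 86.8 LxW 59 17 longang -3.4 n 714
clamp xy [-14.4  -1.9] z 275.5 toolang 86.3 shift [-0.0145  0.0881  0.2054] turn -0.0015 then shift [-0.0147  0.088   0.2054] t 49.73
```

View pics/w25c.png

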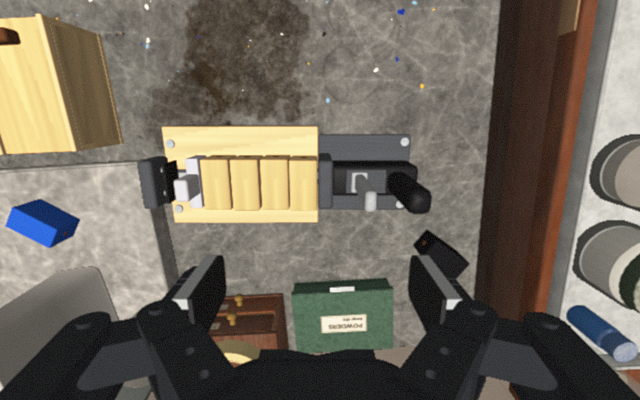

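move_arm --commands '[[[-0.0075,0.043,0.03],[0,0,0],0],[[-0.007,0.043,0.04],[0,0,0],0],[[0,0,0.035],[0,0,0],0],[[0,0,0],[0,0,0],0],[[0,0,0],[0,0,0],0],[[0,0,0],[0,0,0],0]]'

```text
time_s: 50.48
tool_pos: [631.7, 303.8, 173.8]
ee_rot: [0.002, 0.033, 0.999, 0.001]
ft_force: [0.5, -1.0, 0.5]
width: 85.2
gripper_force: 0.0
```

Run:
```python
from h import *
p,X=wcloud('w26'); z=X[...,2]
print('posts');blobs((z>150)&(z<168)&(X[...,0]<660)&(X[...,1]<360),X,30)
go(world((0,84.5)),96,86.4)
```

```text
posts
px [339. 218.] world 628.8 319.3 z 161.4 LxW 24 23 longang -3.0 n 1255
px [268. 218.] world 626.7 271.4 z 157.3 LxW 21 12 longang -3.3 n 568
clamp xy [ 2.1 84.7] z 173.6 toolang 86.3 shift [ 0.0024 -0.0003  0.0776] turn -0.0022 then shift [ 0.0024 -0.0003  0.0776] t 50.52
```

move_arm --commands '[[[0.0024,0,0.03],[0,0,0],0],[[0,0,0.03],[0,0,0],0],[[0,0,0.017],[0,0,0],0],[[0,0,0],[0,0,0],0],[[0,0,0],[0,0,0],0]]' --grip_force 60

```text
time_s: 51.15
tool_pos: [628.8, 304.9, 95.6]
ee_rot: [0.001, 0.032, 0.999, 0.0]
ft_force: [-0.3, 0.3, 0.7]
width: 85.6
gripper_force: 0.0
```

move_arm --commands '[[[0,0.002,0],[0,0,0],0.3],[[0,0.001,0],[0,0,0],0.5],[[0,0.001,0],[0,0,0],0.5],[[0,0,0],[0,0,0],0.5],[[0,0,0],[0,0,0],0.5]]'

```text
time_s: 51.78
tool_pos: [629.7, 308.9, 100.0]
ee_rot: [0.003, 0.031, 1.0, 0.0]
ft_force: [-4.7, -2.0, 16.9]
width: 44.0
gripper_force: 59.0
```

The trigger is squeezed home at a width of 44 mm. Now I'll cycle it.

move_arm --commands '[[[0,-0.002,0],[0,0,0],0],[[0,-0.002,0],[0,0,0],0],[[0,0,0],[0,0,0],0],[[0,0,0],[0,0,0],0],[[0,0.002,0],[0,0,0],0.3],[[0,0.001,0],[0,0,0],0.5],[[0,0.001,0],[0,0,0],0.5],[[0,0,0],[0,0,0],0.5],[[0,0,0],[0,0,0],0.5]]'

```text
time_s: 52.9
tool_pos: [628.3, 308.9, 97.2]
ee_rot: [0.001, 0.031, 1.0, -0.0]
ft_force: [-3.0, 0.3, 11.6]
width: 44.2
gripper_force: 59.8
```

```bash
cat >> h.py <<'E'
def jaw(f):
    p,X=save('top',f); d=X; c=camera_info('top');K=c['mtx'];P=c['pose']
    v,u=np.mgrid[0:400,0:640];ray=np.linalg.inv(K)@np.stack([u.ravel(),v.ravel(),np.ones(u.size)])
    W=(P@np.vstack([ray*d.ravel(),np.ones(u.size)]))[:3].T.reshape(400,640,3); D=W[...,:2]-O
    cx,cy,z=D@ex,D@ey,W[...,2]
    m=(abs(cx)<26)&(cy<-60)&(cy>-240)&(z>45)&(z<130)
    print('height profile (clamp y: z,dark)',[(b,int(np.median(z[m&(abs(cy-b)<2.5)])),int(np.median(p[m&(abs(cy-b)<2.5)].max(1)))) for b in range(-215,-95,5) if (m&(abs(cy-b)<2.5)).sum()>2])
E
python3 - <<'E'
from h import *
jaw('t1')
p,X=wcloud('w27'); z=X[...,2]
print('posts');blobs((z>150)&(z<168)&(X[...,0]<660)&(X[...,1]<360),X,30)
blobs((z>82)&(z<91)&(abs(X[...,0]-615)<40),X,50)
E
```

```text
height profile (clamp y: z,dark) [(-180, 72, 85), (-175, 78, 98), (-170, 85, 107), (-165, 83, 101), (-160, 82, 78), (-155, 77, 117), (-150, 96, 220), (-145, 95, 222), (-140, 94, 226), (-135, 76, 233), (-130, 77, 242), (-125, 75, 240), (-120, 78, 242), (-115, 79, 241), (-110, 79, 237), (-105, 77, 225), (-100, 78, 241)]
posts
px [349. 285.] world 630.2 325.7 z 161.1 LxW 37 25 longang 81.9 n 3936
px [267. 283.] world 627.3 285.4 z 157.7 LxW 24 23 longang 86.5 n 2060
px [192. 225.] world 624.2 228.6 z 86.8 LxW 59 19 longang -3.5 n 2470
px [330. 212.] world 619.8 318.2 z 86.4 LxW 23 6 longang -80.9 n 155
px [291. 214.] world 619.3 293.2 z 86.6 LxW 12 4 longang 67.6 n 84
```

move_arm --commands '[[[0,-0.002,0],[0,0,0],0],[[0,-0.002,0],[0,0,0],0],[[0,0,0],[0,0,0],0],[[0,0,0],[0,0,0],0],[[0,0.002,0],[0,0,0],0.3],[[0,0.001,0],[0,0,0],0.5],[[0,0.001,0],[0,0,0],0.5],[[0,0,0],[0,0,0],0.5],[[0,0,0],[0,0,0],0.5]]'

```text
time_s: 54.12
tool_pos: [628.4, 308.9, 97.2]
ee_rot: [0.001, 0.031, 1.0, -0.0]
ft_force: [-2.8, -0.6, 12.2]
width: 44.1
gripper_force: 59.7
```

move_arm --commands '[[[0,-0.002,0],[0,0,0],0],[[0,-0.002,0],[0,0,0],0],[[0,0,0],[0,0,0],0],[[0,0,0],[0,0,0],0],[[0,0.002,0],[0,0,0],0.3],[[0,0.001,0],[0,0,0],0.5],[[0,0.001,0],[0,0,0],0.5],[[0,0,0],[0,0,0],0.5],[[0,0,0],[0,0,0],0.5]]'

```text
time_s: 55.25
tool_pos: [628.4, 308.9, 96.9]
ee_rot: [0.001, 0.031, 1.0, -0.0]
ft_force: [-3.0, -0.4, 10.8]
width: 44.0
gripper_force: 59.8
```

Run:
```python
from h import *
jaw('t2')
```

```text
height profile (clamp y: z,dark) [(-175, 71, 82), (-170, 85, 106), (-165, 85, 105), (-160, 84, 98), (-155, 80, 133), (-150, 93, 183), (-145, 101, 237), (-140, 92, 220), (-135, 76, 223), (-130, 78, 243), (-125, 76, 240), (-120, 76, 242), (-115, 77, 241), (-110, 78, 238), (-105, 77, 229), (-100, 77, 241)]
```

move_arm --commands '[[[0,-0.004,0],[0,0,0],0],[[0,0,0],[0,0,0],0],[[0,0,0],[0,0,0],0],[[0,0,-0.04],[0,0,0],0],[[0,0,-0.05],[0,0,0],0],[[0,0,-0.05],[0,0,0],0],[[0,-0.055,0],[0,0,0],0],[[0,-0.06,0],[0,0,0],0],[[0,-0.06,0],[0,0,0],0],[[0,-0.05,0],[0,0,0],0],[[0,0,0],[0,0,0],0],[[0,0,0],[0,0,0],0]]'

```text
time_s: 56.8
tool_pos: [613.4, 80.6, 234.0]
ee_rot: [-0.0, 0.032, 0.999, 0.001]
ft_force: [0.4, 0.6, -0.1]
width: 85.3
gripper_force: 0.0
```

```bash
cat >> h.py <<'E'
def check(f):
    p,X=wcloud(f); z=X[...,2]; n=(abs(X[...,0]-618)<45)
    print('tr');blobs((z>150)&(z<168)&n&(X[...,1]<360),X,30)
    for a,b,t in((100,112,'tab'),(64,73,'foot'),(83,91,'jaw'),(74,82,'stv')): print(t);blobs((z>a)&(z<b)&n&(X[...,1]<235),X,60)
    go(world((0,84.5)),96,86.4)
E
python3 - <<'E'
from h import *
check('w28')
E
```

```text
tr
px [597. 199.] world 630.0 317.7 z 160.7 LxW 26 23 longang 0.1 n 994
px [539. 199.] world 627.2 270.2 z 156.9 LxW 22 12 longang -6.1 n 440
tab
px [312. 188.] world 616.4 75.4 z 106.8 LxW 26 15 longang -3.6 n 403
foot
px [312. 160.] world 596.1 78.5 z 69.0 LxW 56 23 longang 87.5 n 337
px [312. 204.] world 644.1 74.1 z 69.0 LxW 15 8 longang 86.7 n 98
jaw
px [291. 181.] world 613.3 53.5 z 86.8 LxW 59 18 longang -3.5 n 883
px [454. 182.] world 624.5 227.2 z 86.8 LxW 59 17 longang -2.7 n 874
stv
px [381. 181.] world 621.2 147.4 z 79.1 LxW 171 65 longang 86.2 n 7419
clamp xy [  -1.9 -138.8] z 234.0 toolang 86.4 shift [-0.0019  0.2232  0.1382] turn -0.0004 then shift [-0.002   0.2232  0.1382] t 56.85
```

The stack is tight. The jaw is about 40 mm in and the gap from jaw to block is about 5 mm, so the pad is roughly 7 mm home. The trigger is back at rest, the lids are shut and the arm is clear, so I'll hand in.

Run:
```python
from h import *
print(hand_in())
```

```text
the job is handed in; nothing more can be done
None
```

The job is handed in, with no verdict returned: four staves and the clamping block are gripped on the bed, the sprung pad measured about 7 of its 8 mm home, the trigger is let go and all three boxes are shut.

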